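Make up the gold and the platinum polishing kit

ROBOT

A 6-joint arm with a two-finger parallel gripper is mounted at the origin on a cart in front of the work surface, level with it; the furniture and walls round the work are solid. World frame = base frame: x ahead of the robot, y to its left, z up, the work surface at z = 0. Lengths are in m, angles in rad, forces in N, time in s.
With the tool pointing down it reaches from about 0.275 to 0.825 m from the base axis. Payload 5.2 kg.
Tool frame: the origin (TCP) lies on the centre line of the jaws, within the pads' length; the fingertips stand 19 mm ahead of it and the grasp point (between the pads) is the TCP; z points along the fingers, x is the direction in which the jaws open and shut, and the axes are right-handed (so a half turn about z gives the same grasp; the last joint's range is limited). The gripper opens to 93 mm and grips with 3 to 60 N. Pads are 15 mm wide; open, the fingers measure 128 mm over their backs; the gripper's body (75 mm by 188 mm) begins 65 mm behind the grasp point.
Start: joints at [-1.333, 0.259, 1.535, -0, 1.348, -0.203], TCP at [0.235, -0.497, 0.238] pointing down, gripper open.
Joint ranges: [-3.14, 3.14], [-0.91, 2.08], [0.19, 2.58], [-1.22, 4.36], [0.22, 2.71], [-3.12, 3.12]. Speed limits (rad/s): [2.57, 2.57, 3.14, 3.14, 3.14, 3.14].

INTERFACE

Orientations are given as [roll, pitch, yaw] about the fixed x, y, z axes, in that order (R = Rz(yaw) Ry(pitch) Rx(roll)).
In Python, from plant import bot gives the robot as it stands.
- The arm moves only by the tool apply_moves, never from a script. Its argument "commands" is a list that holds one entry, the list of rows, each a list of 7 numbers: the shift along the tool's x, y, z in m, then the turn, a rotation vector about the tool's x, y, z in rad, then the opening, from -1 (shut) to 1 (fully open), so that 0 is half open. In form: [[[dx, dy, dz, ax, ay, az, claw], ...]]. A call has exactly 10 rows; each row shifts and turns the commanded pose from where the row before left it, along the tool's axes as they then stand; what a row does not reach is not made up. A row lasts 1/8 s, in which the tool goes at most 62.5 mm and 10.7 degrees, less where a joint would pass 70% of its speed; a pose out of reach is approached as far as the arm can. A call is refused whole if a number of a shift passes 0.0625 or a number of a turn 0.188, either way. A call with a gripper value outside its range is refused whole. The fingers move at their own pace and stop on an object; "grip_force" is the grip in N (left out, the last holds). Time passes only in rows, so rows that do not move let the fingers close, or fill a call up. It gives the time, the measured TCP pose, the force and the opening at its end, in the units of the state.
- bot.get_obs(): the state, without advancing time (a new reading comes with each control period).
- bot.camera(name): name is "scene" or "top" or "wrist"; returns the picture (400x640x3 uint8, red, green, blue); there is no depth.
- bot.get_calibration(name): a dict with "mtx" (3x3 intrinsics, pixels), "extrinsics" (4x4, takes a point from world to camera coordinates). Camera axes: x right, y down, z forward; pixel columns grow to the right and rows downward; lengths in m; the calibration is good to about 2 mm. The wrist camera is an equidistant fisheye: a pixel r from the principal point sees the ray r / f radians off the axis. A picture is of the moment at which its call begins: read the wrist's pose just before it. get_calibration takes no time and is no camera call; for the wrist camera it gives the pose at the moment of the call.
- bot.finish_job(): hands the job in, once; it reports no verdict.
The state is a dict: "time_s": time; "qpos": joint angles; "joint_velocities": joint speeds; "effort": joint torques, N m; "eef_pos": TCP position; "eef_rot": TCP orientation; "wrist_force": force on the tool from outside, world axes, zero at the start; "ft_torque": the same for the moment, N m; "gripper_width": opening from 0.0 (shut) to 1.0 (fully open).
Only numpy, scipy, OpenCV 4.12 (cv2) and the standard library are available. Lean on these libraries where they do the work, as an engineer would, in place of code of your own. Each camera call takes 0.05 s, during which the arm holds its last target.

TASK

Make up two polishing kits from the stock on the bench board. For the gold kit, the dark wooden caddy with brass guides, load the gravity magazine so that the brown cutting bar comes out at the bottom first and the red finishing bar follows, lying flat on top of it, and stand the reel of polishing thread upright inside its lipped square stand; for the platinum kit, the grey caddy with aluminium guides, load the green bar flat at the bottom of its magazine and stand the white dropper bottle upright inside its stand. Leave the white bar and the green-capped bottle where they are.

Things in the scene. Friction and masses are not known exactly. Their poses are not given: they have to be found in the camera images.
- gold_caddy: Dark wooden caddy, brass guides; fixed. Origin: underside centre. Block 80 (x) x 146 (y) mm, top z 38. Magazine (both caddies) at x 0, y 45 mm: two channels hold the ends of a bar lying along x; inside 58 (x) x 32 mm (y), mouth flared from z 78 to 91; 42 mm stay open between them on both y sides for fingers. On +y the legs end at z 64: outlet. Bar centres: bottom z 49, next z 71 mm.
- platinum_caddy: Grey caddy with aluminium guides; fixed. Same shape, sizes and magazine as the gold caddy. Origin: centre of the underside. Stand (both caddies) at x 0, y -40 mm: square, 50 mm inside, floor at z 38 mm, its lip's top at z 42 mm. The guides reach z 91 mm. A thing on the stand has its underside at z 38 mm.
- brown_bar_mid (a point): Brown polishing-compound bar, 50 mm long (its x), 26 mm wide (its y), 22 mm high, with a plain paper band round its middle, lying flat on the board, loose. Point: its centre, 11 mm above its underside.
- red_bar_mid (a point): Red polishing-compound bar, 50 mm long (its x), 26 mm wide (its y), 22 mm high, with a plain paper band round its middle, lying flat on the board, loose. Point: its centre, 11 mm above its underside.
- green_bar_mid (a point): Green polishing-compound bar, 50 mm long (its x), 26 mm wide (its y), 22 mm high, with a plain paper band round its middle, lying flat on the board, loose. Point: its centre, 11 mm above its underside.
- white_bar_mid (a point): Off-white polishing-compound bar, spare stock to be left, 50 mm long (its x), 26 mm wide (its y), 22 mm high, with a plain paper band round its middle, lying flat on the board, loose. Point: its centre, 11 mm above its underside.
- reel_mid (a point): Reel of pale thread with dark brown wooden flanges, 34 mm diameter, 54 mm high, standing upright on the board, loose. Point: its centre, 27 mm above its underside; grip it round the flanges at any height.
- white_bottle_mid (a point): All-white dropper bottle with a white tapered tip, 25 mm diameter, 54 mm high, standing upright on the board, loose. Its round body is 32 mm high and can be gripped there only. Point: the centre of the body, 16 mm above its underside.
- green_bottle_mid (a point): White bottle with a bright green cap, 25 mm diameter, 58 mm high, to be left, standing upright on the board, loose. Point: 18 mm above its underside.
Not all that is in view belongs to the job. Leave any blue look-alike of the part that bears green_bottle_mid alone.

How it is judged:
At the end, for the whole second after the job is handed in: Gold magazine: brown bar below, red on it; platinum magazine: green bar at the bottom; each level, within 7 mm of its place (4 mm in height). Reel and white bottle upright on their stands, within 18 mm of centre. White bar and green-capped bottle within 20 mm of their starts. All at rest (x of brown_bar_mid in the frame of gold_caddy between -0.007 and 0.007 m and y of brown_bar_mid in the frame of gold_caddy between 0.038 and 0.052 m and z of brown_bar_mid in the frame of gold_caddy between 0.045 and 0.053 m and angle between each of brown_bar_mid, red_bar_mid, green_bar_mid's own z axis and vertical below 0.12 rad and linear speed of each of brown_bar, red_bar, green_bar, reel, white_bottle below 0.02 m/s and angular speed of each of brown_bar, red_bar, green_bar, reel, white_bottle below 0.3 rad/s and x of red_bar_mid in the frame of gold_caddy between -0.007 and 0.007 m and y of red_bar_mid in the frame of gold_caddy between 0.038 and 0.052 m and z of red_bar_mid in the frame of gold_caddy between 0.067 and 0.075 m and x of green_bar_mid in the frame of platinum_caddy between -0.007 and 0.007 m and y of green_bar_mid in the frame of platinum_caddy between 0.038 and 0.052 m and z of green_bar_mid in the frame of platinum_caddy between 0.045 and 0.053 m and x of reel_mid in the frame of gold_caddy between -0.018 and 0.018 m and y of reel_mid in the frame of gold_caddy between -0.058 and -0.022 m and z of reel_mid in the frame of gold_caddy between 0.062 and 0.068 m and angle between each of reel_mid, white_bottle_mid, green_bottle_mid's own z axis and vertical below 0.1 rad and x of white_bottle_mid in the frame of platinum_caddy between -0.018 and 0.018 m and y of white_bottle_mid in the frame of platinum_caddy between -0.058 and -0.022 m and z of white_bottle_mid in the frame of platinum_caddy between 0.051 and 0.057 m and distance of each of white_bar_mid, green_bottle_mid from where it was at the start of the episode below 0.02 m); the robot touches nothing.
It fails at once if the white bar or the green-capped bottle is pushed out of its place or tipped (distance of any of white_bar_mid, green_bottle_mid from where it was at the start of the episode above 0.03 m or angle between green_bottle_mid's own z axis and vertical above 0.6 rad).
It also fails if it takes over 123 s, if anything falls off the work surface, if the arm or the gripper's body presses on something with over 40 N, if the wrist force passes 120 N, or if a joint passes its speed limit or range.

## Working session

There is one attempt and no reset: what is moved stays moved. The work goes in short steps, Python scripts to look and compute and a tool call to move; the robot and the scene stay as the last step left them, time stands still between calls to the robot, and variables do not carry over. Pictures are saved under pics/ and viewed, and the job is handed in when it is done.

Besides the shell and the picture viewer there is one more tool, called after "Emit:" by a JSON object that holds its "fn" and its "kwargs". apply_moves: Moves the arm, as the interface text tells. Its arguments: {"type":"object","properties":{"commands":{"type":"array","items":{"type":"array","items":{"type":"array","items":{"type":"number"}}}},"grip_force":{"type":"number"}},"required":["commands"]}

```bash
ls; mkdir -p pics; cat > h.py <<'E'
import numpy as np,cv2
from plant import bot
def snap(n,f):
    c=bot.get_calibration(n); im=bot.camera(n); cv2.imwrite('pics/'+f+'.png',im[:,:,::-1]); np.savez('pics/'+f+'.npz',im=im,K=c['mtx'],E=c['extrinsics']); return im,c
E
python3 - <<'E'
from h import *
for n in ['scene','top','wrist']:
    im,c=snap(n,n+'0'); print(n,np.round(c['mtx'],1).tolist(),np.round(c['extrinsics'],3).tolist())
print(bot.get_obs())
E
```

```text
pics
scene [[431.6, 0.0, 324.5], [0.0, 431.6, 197.0], [0.0, 0.0, 1.0]] [[-0.827, -0.561, -0.026, 0.418], [-0.209, 0.351, -0.913, 0.158], [0.521, -0.75, -0.408, 0.567], [0.0, 0.0, 0.0, 1.0]]
top [[457.3, 0.0, 311.6], [0.0, 457.3, 200.1], [0.0, 0.0, 1.0]] [[-0.052, -0.999, -0.007, 0.01], [-0.968, 0.052, -0.247, 0.552], [0.247, -0.006, -0.969, 0.839], [0.0, 0.0, 0.0, 1.0]]
wrist [[309.7, 0.0, 323.4], [0.0, 309.7, 198.2], [0.0, 0.0, 1.0]] [[0.426, -0.905, -0.002, -0.549], [-0.869, -0.41, 0.277, -0.033], [-0.251, -0.116, -0.961, 0.392], [0.0, 0.0, 0.0, 1.0]]
{'time_s': 0.15, 'qpos': array([-1.33277456e+00,  2.59171501e-01,  1.53579071e+00, -2.77137608e-05,
        1.34795468e+00, -2.02769134e-01]), 'joint_velocities': array([ 7.65225065e-04, -2.12988500e-03, -2.63813605e-03,  8.43579465e-05,
       -4.73856103e-04,  1.24152717e-03]), 'effort': array([ 3.64665240e-03, -4.37636590e+01, -2.84235710e+01,  7.20397895e-02,
        3.79608292e-02, -9.92328592e-05]), 'eef_pos': array([ 0.23460119, -0.4970566 ,  0.23702729]), 'eef_rot': array([-3.14135244e+00,  1.30255425e-03, -1.12999912e+00]), 'wrist_force': array([ 1.32393071, -1.02369607,  0.12307354]), 'ft_torque': array([-0.09664442,  0.02282673,  0.01765296]), 'gripper_width': 0.9987991602466207}
```

View pics/scene0.png

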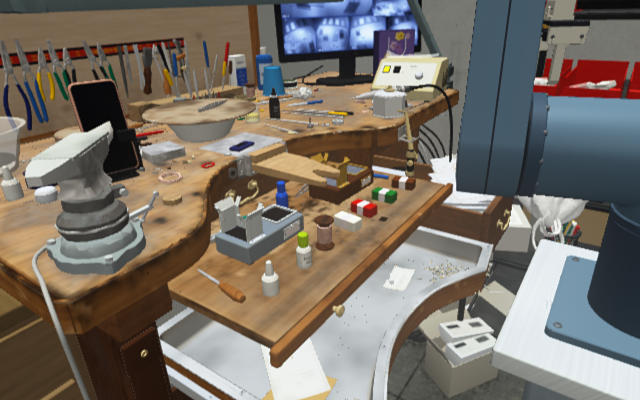

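View pics/top0.png

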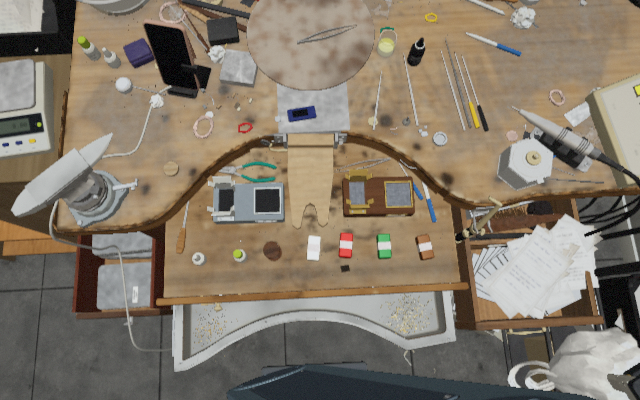

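View pics/wrist0.png

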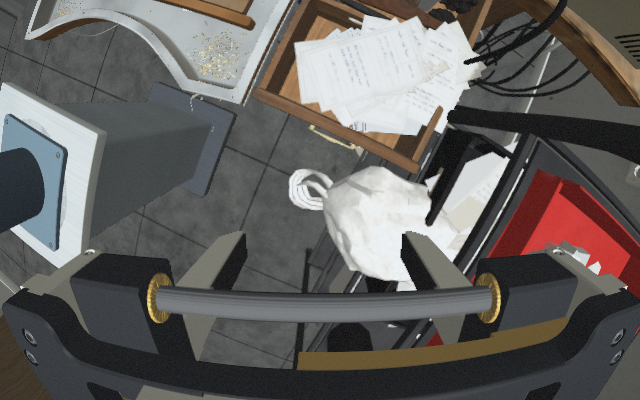

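```bash
python3 - <<'E'
import cv2
a=cv2.imread('pics/top0.png')[120:310,160:480]
cv2.imwrite('pics/top0z.png',cv2.resize(a,(800,475),interpolation=cv2.INTER_CUBIC))
a=cv2.imread('pics/scene0.png')[130:330,180:460]
cv2.imwrite('pics/scene0z.png',cv2.resize(a,(800,571),interpolation=cv2.INTER_CUBIC))
E
```

```text
(no output)
```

View pics/top0z.png

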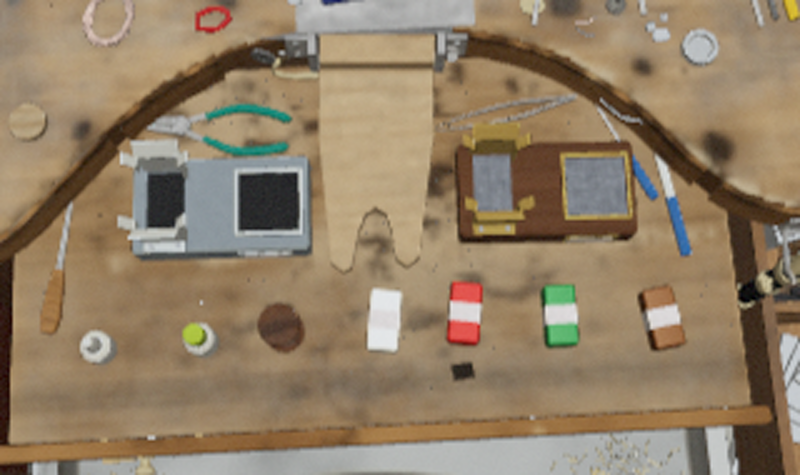

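View pics/scene0z.png

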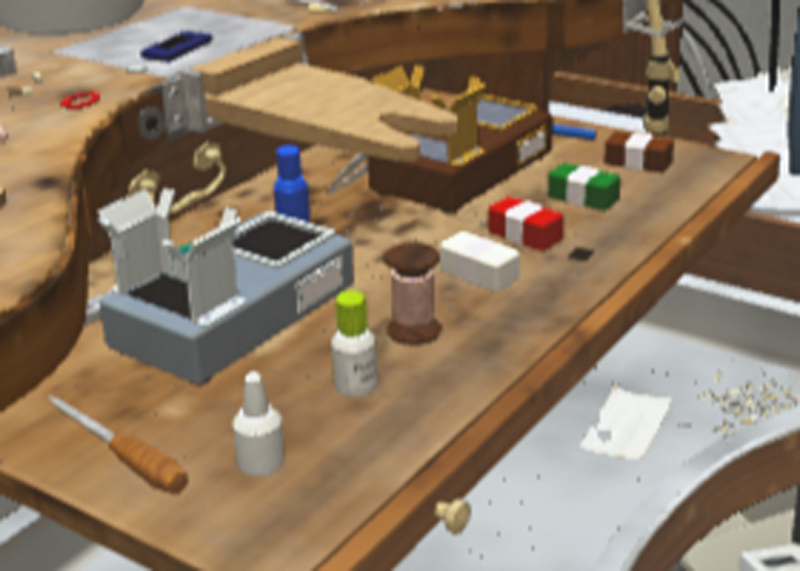

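```bash
cat >> h.py <<'E'
def ray(px,K,E,fish=False):
    px=np.atleast_2d(np.asarray(px,float))
    x=(px[:,0]-K[0,2])/K[0,0]; y=(px[:,1]-K[1,2])/K[1,1]
    if fish:
        t=np.hypot(x,y); s=np.where(t>1e-9,np.sin(t)/np.maximum(t,1e-9),1); d=np.stack([x*s,y*s,np.cos(t)],1)
    else: d=np.stack([x,y,np.ones_like(x)],1)
    R=E[:3,:3]; return -R.T@E[:3,3], d@R
def onz(px,z,K,E,fish=False):
    o,d=ray(px,K,E,fish); return o+d*((z-o[2])/d[:,2])[:,None]
def tri(p1,K1,E1,p2,K2,E2,f1=False,f2=False):
    o1,d1=ray(p1,K1,E1,f1);o2,d2=ray(p2,K2,E2,f2);d1=d1[0]/np.linalg.norm(d1[0]);d2=d2[0]/np.linalg.norm(d2[0])
    s=np.linalg.lstsq(np.stack([d1,-d2],1),o2-o1,rcond=None)[0]; a=o1+s[0]*d1;b=o2+s[1]*d2
    return (a+b)/2,np.linalg.norm(a-b)
def load(f):
    d=np.load('pics/'+f+'.npz'); return d['im'],d['K'],d['E']
def proj(P,K,E,fish=False):
    c=E[:3,:3]@np.asarray(P,float)+E[:3,3]
    if fish:
        r=np.hypot(c[0],c[1]);t=np.arctan2(r,c[2]);u=c[:2]/max(r,1e-9)*t
    else: u=c[:2]/c[2]
    return u*[K[0,0],K[1,1]]+[K[0,2],K[1,2]]
E
python3 - <<'E'
from h import *
im,K,E=load('top0'); im2,K2,E2=load('scene0')
# zoom->pixel  x/2.5+160, y/2.5+120
z=lambda x,y:(x/2.5+160,y/2.5+120)
def w(n,p,h): print(n,np.round(onz([z(*p)],h,K,E)[0]*1000,1))
for n,p in [('plat',[(134,157),(310,157),(310,248),(134,250)]),('gold',[(458,143),(634,143),(634,232),(458,236)]),('platst',[(235,169),(302,168),(302,233),(236,233)]),('goldst',[(561,153),(630,153),(634,217),(565,217)])]:
    for q in p: w(n,q,.038 if 'st' not in n else .042)
for n,p in [('white',(386,315)),('red',(465,307)),('green',(561,310)),('brown',(662,312))]: w(n,p,.022)
w('reel',(281,326),.054)
s=lambda x,y:(x*280/800+180,y*200/571+130)
for n,a,b in [('pin tipL',(343,271),(418,155)),('pin tipR',(407,265),(462,130)),('wb tip',(93,338),(253,376)),('bluebottle?',(201,301),(288,148)),('benchedge',(315,37),(160,75)),('greencap',(194,330),(350,297))]:
    print(n,tri(z(*a),K,E,s(*b),K2,E2))
E
```

```text
plat [608.1 182.5  38. ]
plat [600.2  36.1  38. ]
plat [523.  39.  38.]
plat [529.  182.4  38. ]
gold [605.8 -87.5  38. ]
gold [ 597.9 -233.7   38. ]
gold [ 522.3 -225.7   38. ]
gold [526.6 -82.1  38. ]
platst [592.   98.2  42. ]
platst [589.9  42.9  42. ]
platst [535.   44.8  42. ]
platst [537.8  98.5  42. ]
goldst [ 591.4 -171.6   42. ]
goldst [ 588.3 -228.6   42. ]
goldst [ 533.9 -226.1   42. ]
goldst [ 536.9 -170.    42. ]
white [467.3 -20.1  22. ]
red [470.5 -84.9  22. ]
green [ 463.9 -163.    22. ]
brown [ 457.9 -245.    22. ]
reel [458.1  63.2  54. ]
pin tipL (array([0.49200662, 0.01107251, 0.08957568]), np.float64(0.0014880988920466113))
pin tipR (array([ 0.49248574, -0.03883319,  0.08987902]), np.float64(0.004893336085784714))
wb tip (array([0.45755876, 0.21294387, 0.04697044]), np.float64(0.0002862067106821268))
bluebottle? (array([0.48090947, 0.12311087, 0.13282923]), np.float64(0.03161501741692245))
benchedge (array([0.68273058, 0.02993955, 0.11377729]), np.float64(0.017341654352567182))
greencap (array([0.4578738 , 0.13120358, 0.05413158]), np.float64(0.0015656630462174924))
```

```bash
python3 - <<'E'
import cv2
a=cv2.imread('pics/top0.png')[180:280,420:520]
b=cv2.imread('pics/scene0.png')[80:200,370:490]
import numpy as np
cv2.imwrite('pics/torch.png',np.hstack([cv2.resize(a,(400,400)),cv2.resize(b,(400,400))]))
E
```

```text
(no output)
```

View pics/torch.png

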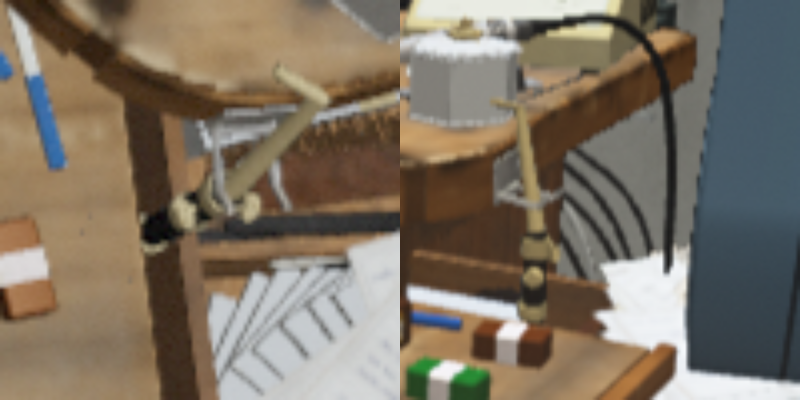

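```bash
python3 - <<'E'
from h import *
im,K,E=load('top0'); im2,K2,E2=load('scene0')
print(tri((500,205),K,E,(406,110),K2,E2),tri((458,238),K,E,(370+135*.3,80+315*.3),K2,E2))
# bar masks top
hsv=cv2.cvtColor(im,cv2.COLOR_RGB2HSV)
def rect(lo,hi,roi):
    x0,y0,x1,y1=roi; m=cv2.inRange(hsv,lo,hi); r=np.zeros_like(m); r[y0:y1,x0:x1]=m[y0:y1,x0:x1]
    pts=np.argwhere(r>0)[:,::-1]; return onz(pts,.022,K,E)[:,:2]
for n,lo,hi,roi in [('red',(0,150,120),(8,255,255),(335,228,358,262)),('red2',(172,150,120),(180,255,255),(335,228,358,262)),('green',(50,120,60),(80,255,255),(372,228,396,264)),('brown',(0,80,60),(15,255,200),(412,230,438,264))]:
    p=rect(lo,hi,roi)
    if len(p)>5:
        c=p.mean(0);u,s,vt=np.linalg.svd(p-c,full_matrices=False);r=cv2.minAreaRect((p*1000).astype(np.float32)); print(n,len(p),c.round(4),vt[0].round(3),r)
E
```

```text
(array([ 0.50508102, -0.35611598,  0.14882846]), np.float64(0.0007902183373330151)) (array([ 0.47070589, -0.32130522,  0.00137589]), np.float64(0.001589517911763434))
red 194 [ 0.4662 -0.0838] [-0.99   0.141] ((466.85479736328125, -83.65531921386719), (25.24065399169922, 49.74967956542969), 82.26302337646484)
green 156 [ 0.4599 -0.1627] [-1.     0.024] ((460.9432373046875, -161.0346221923828), (24.954975128173828, 47.57358932495117), 88.4219970703125)
brown 225 [ 0.454  -0.2448] [-0.992 -0.123] ((455.568115234375, -252.39016723632812), (53.43809509277344, 48.315032958984375), 7.883045673370361)
```

```bash
python3 - <<'E'
from h import *
from scipy.spatial.transform import Rotation as Ro
im,K,E=load('wrist0'); o=bot.get_obs()
C=-E[:3,:3].T@E[:3,3]; R=Ro.from_euler('xyz',o['eef_rot']).as_matrix()
print('cam in tool',R.T@(C-o['eef_pos']),'axis in tool',(R.T@E[:3,:3].T).round(3))
E
```

```text
cam in tool [ 0.00020034 -0.07695907 -0.14728684] axis in tool [[ 1.    -0.    -0.001]
 [ 0.     0.961  0.277]
 [ 0.001 -0.277  0.961]]
```

Emit:
{"fn": "apply_moves", "kwargs": {"commands": [[[0, 0, -0.02, 0, 0, 0.147, 0], [0, 0, -0.02, 0, 0, 0.147, 0], [0, 0, -0.02, 0, 0, 0.147, 0], [-0.048, -0.0235, 0, 0, 0, 0, 0], [-0.048, -0.0235, 0, 0, 0, 0, 0], [-0.048, -0.0235, 0, 0, 0, 0, 0], [-0.048, -0.0235, 0, 0, 0, 0, 0], [-0.048, -0.0235, 0, 0, 0, 0, 0], [-0.048, -0.0235, 0, 0, 0, 0, 0], [-0.048, -0.0235, 0, 0, 0, 0, 0]]], "grip_force": 25}}

```text
time_s: 1.4
eef_pos: [0.3996, -0.1598, 0.2976]
eef_rot: [-3.141, -0.0, -1.571]
wrist_force: [0.3, -0.6, -0.7]
gripper_width: 0.498
```

```bash
python3 - <<'E'
from h import *
snap('wrist','w1')
E
```

```text
(no output)
```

View pics/w1.png

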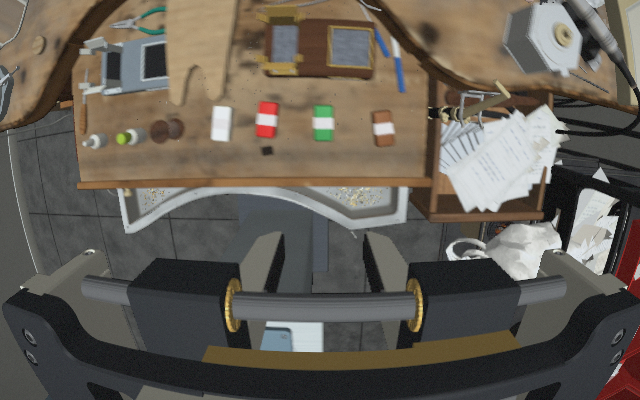

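Emit:
{"fn": "apply_moves", "kwargs": {"commands": [[[0.01, -0.01, 0.02, 0, 0, 0, 0], [0.01, -0.01, 0.02, 0, 0, 0, 0], [0.01, -0.01, 0.02, 0, 0, 0, 0], [0.01, -0.01, 0.02, 0, 0, 0, 0], [0, -0.01, 0.02, 0, 0, 0, 0], [0, 0, 0, 0, 0, 0, 0], [0, 0, 0, 0, 0, 0, 0], [0, 0, 0, 0, 0, 0, 0], [0, 0, 0, 0, 0, 0, 0], [0, 0, 0, 0, 0, 0, 0]]]}}

```text
time_s: 2.7
eef_pos: [0.4493, -0.2015, 0.1981]
eef_rot: [-3.141, -0.001, -1.571]
wrist_force: [0.1, -0.8, 0.9]
gripper_width: 0.502
```

```bash
python3 - <<'E'
from h import *
im,c=snap('wrist','w2'); print(bot.get_obs()['eef_pos'])
a=im[0:200,200:520,::-1]; cv2.imwrite('pics/w2z.png',cv2.resize(a,(800,500),interpolation=cv2.INTER_CUBIC))
E
```

```text
[ 0.44924779 -0.20150005  0.19798958]
```

View pics/w2z.png

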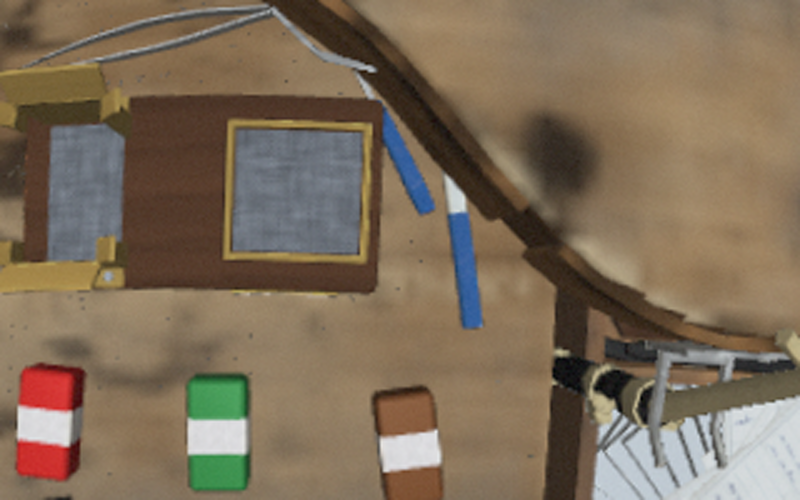

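```bash
cat > meas.py <<'E'
from h import *
def bar(f,name,zt=.022,cam='wrist',near=None):
    im,K,E=load(f); hsv=cv2.cvtColor(im,cv2.COLOR_RGB2HSV)
    m={'red':cv2.inRange(hsv,(0,150,90),(7,255,255))|cv2.inRange(hsv,(172,150,90),(180,255,255)),'green':cv2.inRange(hsv,(50,120,60),(80,255,255)),'brown':cv2.inRange(hsv,(5,80,100),(14,200,200))}[name]
    m=cv2.morphologyEx(m,cv2.MORPH_OPEN,np.ones((3,3)))
    uv=proj([*near,zt],K,E,cam=='wrist')
    r=np.zeros_like(m); x,y=uv.astype(int); w=32; r[max(0,y-w):y+w,max(0,x-w):x+w]=m[max(0,y-w):y+w,max(0,x-w):x+w]
    cs=[c for c in cv2.findContours(r,0,2)[0] if cv2.contourArea(c)>30]
    p=np.vstack(cs)[:,0]; q=onz(p,zt,K,E,cam=='wrist')[:,:2]*1000
    return cv2.minAreaRect(q.astype(np.float32)),len(cs)
E
python3 - <<'E'
from meas import *
for n,near in [('brown',(.455,-.246)),('green',(.462,-.163)),('red',(.468,-.085))]:
    print(n,bar('w2',n,near=near))
im,K,E=load('w2'); z=lambda x,y:(x/2.5+200,y/2.5)
for n,p,h in [('blk TR',(381,97),.038),('blk BR',(378,291),.038),('st',(233,126),.042),('st',(366,129),.042),('st',(361,256),.042),('st',(231,253),.042),('torch',(590,395),.03),('torch',(600,370),.05)]:
    print(n,(onz([z(*p)],h,K,E,True)[0]*1000).round(1))
cv2.imwrite('pics/w2b.png',cv2.resize(im[140:220,320:420,::-1],(800,640))[:600])
E
```

```text
brown (((453.55792236328125, -245.82211303710938), (47.87114334106445, 24.420013427734375), 8.602335929870605), 2)
green (((460.7125549316406, -162.649658203125), (24.09324836730957, 48.4183235168457), 88.90269470214844), 2)
red (((467.01800537109375, -85.244873046875), (25.2001895904541, 50.78310775756836), 83.13885498046875), 2)
blk TR [ 600.1 -230.3   38. ]
blk BR [ 521.4 -229.2   38. ]
st [ 587.2 -172.7   42. ]
st [ 585.8 -224.    42. ]
st [ 535.1 -222.1   42. ]
st [ 536.5 -171.8   42. ]
torch [ 480.2 -322.8   30. ]
torch [ 493.4 -318.8   50. ]
```

View pics/w2b.png

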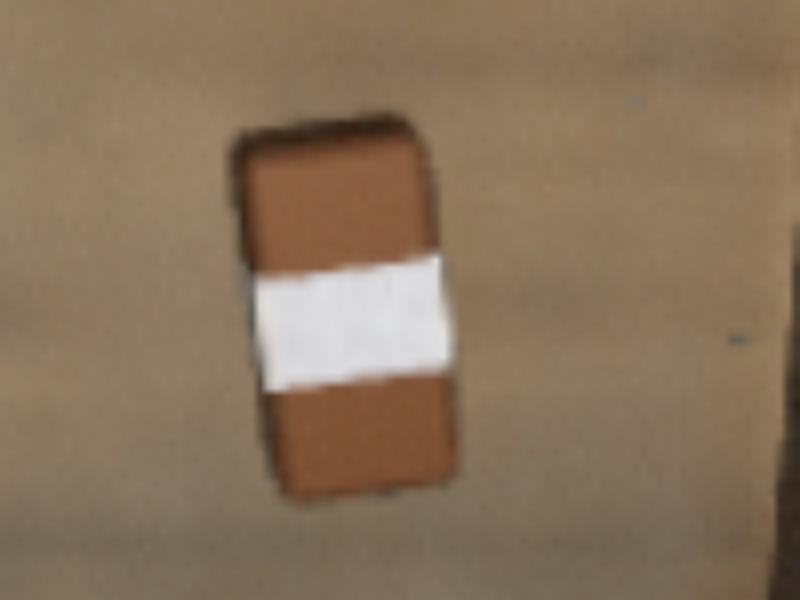

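Emit:
{"fn": "apply_moves", "kwargs": {"commands": [[[0.015, 0.003, 0.02, 0, 0, 0, 0], [0.015, 0.003, 0.03, 0, 0, 0, 0], [0.0145, 0.003, 0.04, 0, 0, 0, 0], [0, 0, 0.03, 0, 0, 0, 0], [0, 0, 0.025, 0, 0, 0, 0], [0, 0, 0.015, 0, 0, 0, 0], [0, 0, 0.008, 0, 0, 0, 0], [0, 0, 0, 0, 0, 0, 0], [0, 0, 0, 0, 0, 0, -0.6], [0, 0, 0, 0, 0, 0, -0.6]]], "grip_force": 15}}

```text
time_s: 4.0
eef_pos: [0.4407, -0.2463, 0.0304]
eef_rot: [-3.14, -0.001, -1.571]
wrist_force: [0.3, 0.8, -0.9]
gripper_width: 0.332
```

Emit:
{"fn": "apply_moves", "kwargs": {"commands": [[[0, 0, 0, 0, 0, 0, -0.9], [0, 0, 0, 0, 0, 0, -0.9], [0, 0, 0, 0, 0, 0, -0.9], [0, 0, -0.01, 0, 0, 0, -0.9], [-0.01, 0, 0, 0, 0, 0, -0.9], [-0.015, 0, 0, 0, 0, 0, -0.9], [-0.01, 0, 0, 0, 0, 0, -0.9], [0, 0, 0.009, 0, 0, 0, -0.9], [0, 0, 0, 0, 0, 0, -0.9], [0, 0, 0, 0, 0, 0, -0.9]]]}}

```text
time_s: 5.25
eef_pos: [0.4402, -0.2112, 0.0303]
eef_rot: [3.141, 0.0, -1.571]
wrist_force: [-1.0, -0.2, -1.3]
gripper_width: 0.284
```

Emit:
{"fn": "apply_moves", "kwargs": {"commands": [[[0, 0, 0, 0, 0, 0, 0], [0, 0, 0, 0, 0, 0, 0], [0, -0.006, -0.01, 0, 0, 0, 0], [0, -0.006, -0.02, 0, 0, 0, 0], [0, -0.002, -0.03, 0, 0, 0, 0], [0, 0, -0.03, 0, 0, 0, 0], [0, 0, 0, 0, 0, 0, 0], [0, 0, 0, 0, 0, 0, 0], [0, 0, 0, 0, 0, 0, 0], [0, 0, 0, 0, 0, 0, 0]]]}}

```text
time_s: 6.5
eef_pos: [0.4538, -0.2106, 0.1197]
eef_rot: [3.14, 0.001, -1.571]
wrist_force: [-0.0, 0.3, 0.1]
gripper_width: 0.504
```

```bash
python3 - <<'E'
from meas import *
im,c=snap('wrist','w3'); print(bot.get_obs()['eef_pos'],bar('w3','brown',near=(.453,-.211)))
E
```

```text
[ 0.45384622 -0.21069364  0.1198697 ] (((453.11083984375, -210.50326538085938), (48.38180923461914, 23.740650177001953), 5.056252479553223), 2)
```

View pics/w3.png

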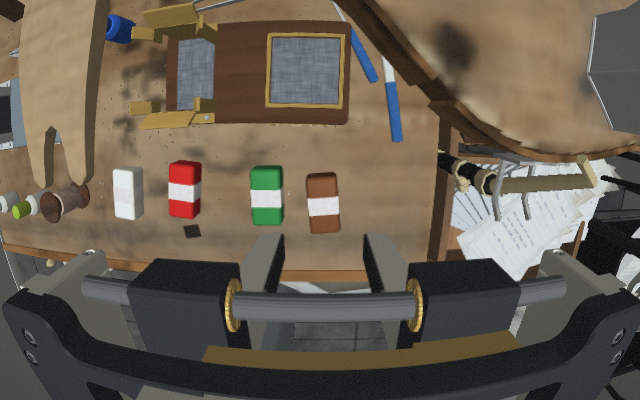

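Emit:
{"fn": "apply_moves", "kwargs": {"commands": [[[0.0046, 0.0008, 0.02, 0, 0, -0.05, -0.14], [0, 0, 0.025, 0, 0, 0, -0.14], [0, 0, 0.015, 0, 0, 0, -0.14], [0, 0, 0.008, 0, 0, 0, -0.14], [0, 0, 0.005, 0, 0, 0, -0.14], [0, 0, 0.005, 0, 0, 0, -0.14], [0, 0, 0.005, 0, 0, 0, -0.14], [0, 0, 0.005, 0, 0, 0, -0.14], [0, 0, 0, 0, 0, 0, -0.14], [0, 0, 0, 0, 0, 0, -0.14]]]}}

```text
time_s: 7.8
eef_pos: [0.4535, -0.2156, 0.0328]
eef_rot: [-3.141, -0.0, -1.521]
wrist_force: [0.4, -0.5, 0.4]
gripper_width: 0.428
```

Emit:
{"fn": "apply_moves", "kwargs": {"commands": [[[0, 0, 0.004, 0, 0, 0, -0.14], [0, 0, 0, 0, 0, 0, -0.6], [0, 0, 0, 0, 0, 0, -0.9], [0, 0, 0, 0, 0, 0, -0.9], [0, 0, 0, 0, 0, 0, -0.9], [0, 0, -0.01, 0, 0, 0, -0.9], [0, 0, -0.03, 0, 0, 0, -0.9], [0, 0, -0.04, 0, 0, 0, -0.9], [0, 0, -0.04, 0, 0, 0, -0.9], [0, 0, -0.01, 0, 0, 0, -0.9]]], "grip_force": 25}}

```text
time_s: 9.05
eef_pos: [0.4548, -0.2166, 0.1619]
eef_rot: [-3.137, -0.004, -1.521]
wrist_force: [-0.2, 0.2, -0.1]
gripper_width: 0.278
```

```bash
python3 - <<'E'
from h import *
im,c=snap('wrist','w4'); print(bot.get_obs()['eef_pos'],bot.get_obs()['gripper_width'])
cv2.imwrite('pics/w4z.png',cv2.resize(im[:340,100:500,::-1],(700,595)))
E
```

```text
[ 0.4545891  -0.21639776  0.16155195] 0.2795986933448604
```

View pics/w4z.png

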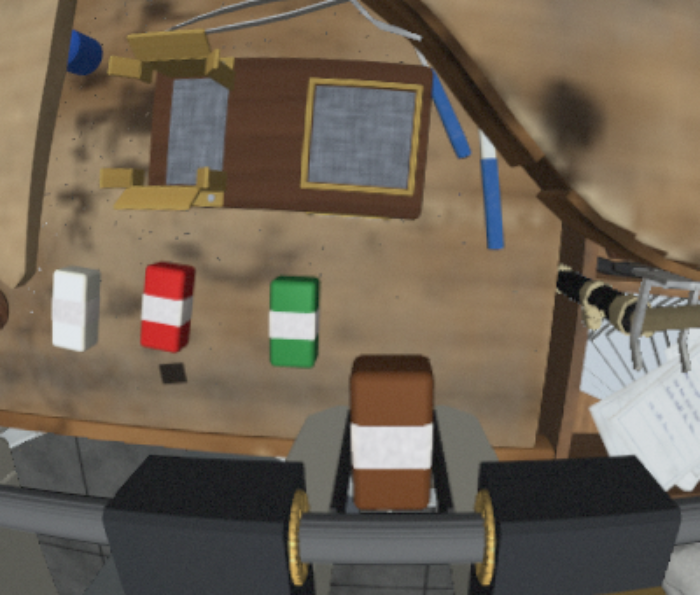

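```bash
python3 - <<'E'
from h import *
im,K,E=load('w4'); z=lambda x,y:(x*400/700+100,y*340/595)
P=np.array([.4547,-.2165,.1617])
for zz in (.151,.1546,.158): print(zz,[(onz([z(*p)],zz,K,E,True)[0]*1000).round(1)[:2].tolist() for p in [(350,425),(433,422),(351,469),(432,468),(352,362),(431,362),(357,508),(430,508)]])
for n,p,h in [('st',(308,81),.042),('st',(420,86),.042),('st',(414,191),.042),('st',(304,185),.042),('blkTR',(434,66),.038),('blkBR',(420,217),.038)]:
    print(n,(onz([z(*p)],h,K,E,True)[0]*1000).round(1))
E
```

```text
0.151 [[459.5, -203.4], [461.8, -229.9], [443.4, -204.1], [445.1, -230.9], [480.7, -203.5], [481.9, -227.8], [428.0, -206.4], [429.2, -231.5]]
0.1546 [[461.2, -203.7], [463.4, -229.5], [445.4, -204.3], [447.0, -230.5], [481.9, -203.7], [483.0, -227.4], [430.4, -206.6], [431.5, -231.1]]
0.158 [[462.7, -203.8], [464.9, -229.1], [447.3, -204.5], [448.9, -230.1], [482.9, -203.9], [484.1, -227.1], [432.6, -206.7], [433.7, -230.7]]
st [ 588.2 -170.    42. ]
st [ 587.4 -224.8   42. ]
st [ 534.7 -224.5   42. ]
st [ 535.6 -170.5   42. ]
blkTR [ 599.3 -231.4   38. ]
blkBR [ 521.9 -228.4   38. ]
```

Emit:
{"fn": "apply_moves", "kwargs": {"commands": [[[0, 0, 0, 0, 0, 0.07, -0.9], [-0.02, -0.02, 0, 0, 0, 0, -0.9], [-0.03, -0.03, 0, 0, 0, 0, -0.9], [-0.03, -0.03, 0, 0, 0, 0, -0.9], [-0.02, -0.02, 0, 0, 0, 0, -0.9], [-0.006, -0.0063, 0, 0, 0, 0, -0.9], [0, 0, 0.01, 0, 0, 0, -0.9], [0, 0, 0.01, 0, 0, 0, -0.9], [0, 0, 0, 0, 0, 0, -0.9], [0, 0, 0, 0, 0, 0, -0.9]]]}}

```text
time_s: 10.35
eef_pos: [0.5615, -0.1124, 0.1386]
eef_rot: [3.141, -0.0, -1.592]
wrist_force: [-0.1, 1.2, -0.0]
gripper_width: 0.279
```

```bash
python3 - <<'E'
from h import *
im,c=snap('wrist','w5'); print(bot.get_obs()['eef_pos'],bot.get_obs()['gripper_width'])
cv2.imwrite('pics/w5z.png',cv2.resize(im[:340,100:500,::-1],(700,595)))
E
```

```text
[ 0.56179917 -0.11230599  0.13890633] 0.276632064756528
```

View pics/w5z.png

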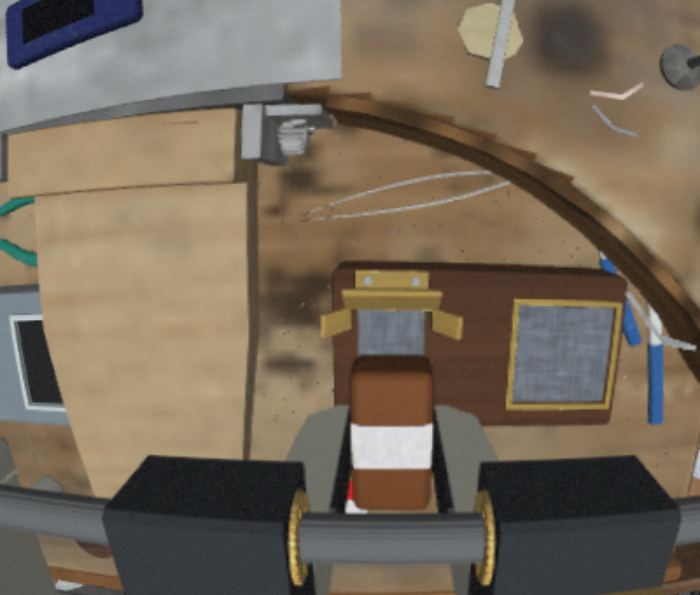

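```bash
python3 - <<'E'
from h import *
im,K,E=load('w5'); z=lambda x,y:(x*400/700+100,y*340/595)
for n,p,h in [('flareTL',(342,291),.091),('flareTR',(441,293),.091),('flTLlow',(348,308),.078),('flTRlow',(436,310),.078),('wingL',(321,318),.091),('wingR',(463,318),.091),('st',(513,301),.042),('st',(621,303),.042),('st',(610,409),.042),('st',(507,406),.042),('blkTL',(336,264),.038),('blkTR',(626,275),.038),('blkBR',(610,422),.038),('band',(351,426),.1324),('band',(433,424),.1324),('band',(352,468),.1324),('band',(432,468),.1324)]:
    print(n,(onz([z(*p)],h,K,E,True)[0]*1000).round(1))
E
```

```text
flareTL [603.9 -95.5  91. ]
flareTR [ 602.4 -131.8   91. ]
flTLlow [594.8 -96.4  78. ]
flTRlow [ 593.2 -130.9   78. ]
wingL [594.  -87.3  91. ]
wingR [ 592.8 -140.    91. ]
st [ 589.1 -170.1   42. ]
st [ 588.  -225.4   42. ]
st [ 532.3 -225.1   42. ]
st [ 536.5 -169.3   42. ]
blkTL [607.3 -88.2  38. ]
blkTR [ 601.2 -229.    38. ]
blkBR [ 523.  -227.9   38. ]
band [ 568.9 -100.3  132.4]
band [ 569.  -125.8  132.4]
band [553.9 -99.8 132.4]
band [ 553.4 -125.6  132.4]
```

Emit:
{"fn": "apply_moves", "kwargs": {"commands": [[[0.0007, -0.0035, 0, 0, 0, 0.012, -0.9], [0, 0, 0.01, 0, 0, 0, -0.9], [0, 0, 0.01, 0, 0, 0, -0.9], [0, 0, 0.01, 0, 0, 0, -0.9], [0, 0, 0.005, 0, 0, 0, -0.9], [0, 0, 0.005, 0, 0, 0, -0.9], [0, 0, 0.005, 0, 0, 0, -0.9], [0, 0, 0.005, 0, 0, 0, -0.9], [0, 0, 0, 0, 0, 0, -0.9], [0, 0, 0, 0, 0, 0, -0.9]]]}}

```text
time_s: 11.65
eef_pos: [0.5654, -0.1125, 0.0888]
eef_rot: [-3.141, -0.0, -1.603]
wrist_force: [0.0, -0.6, -0.5]
gripper_width: 0.273
```

```bash
python3 - <<'E'
from h import *
im,c=snap('wrist','w6'); print(bot.get_obs()['eef_pos'],bot.get_obs()['wrist_force'],bot.get_obs()['ft_torque'])
cv2.imwrite('pics/w6z.png',cv2.resize(im[:340,100:500,::-1],(700,595)))
E
```

```text
[ 0.56550892 -0.11255734  0.08888081] [ 0.29543142  0.08739147 -1.37671333] [ 0.0255977   0.01639434 -0.01496479]
```

View pics/w6z.png

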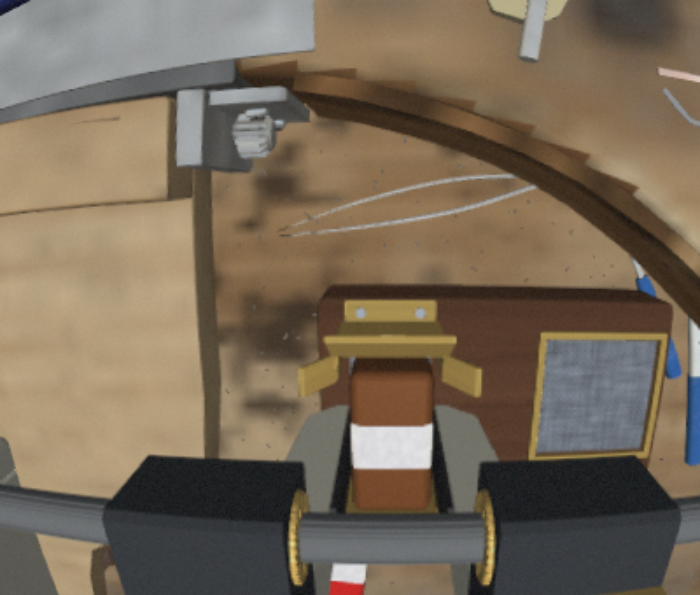

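Emit:
{"fn": "apply_moves", "kwargs": {"commands": [[[0, 0, 0.006, 0, 0, 0, -0.9], [0, 0, 0.006, 0, 0, 0, -0.9], [0, 0, 0.005, 0, 0, 0, -0.9], [0, 0, 0.004, 0, 0, 0, -0.9], [0, 0, 0, 0, 0, 0, -0.9], [0, 0, 0, 0, 0, 0, -0.3], [0, 0, 0, 0, 0, 0, -0.2], [0, 0, -0.01, 0, 0, 0, -0.2], [0, 0, -0.03, 0, 0, 0, -0.2], [0, 0, -0.04, 0, 0, 0, -0.2]]]}}

```text
time_s: 12.95
eef_pos: [0.5648, -0.1123, 0.1484]
eef_rot: [3.14, 0.001, -1.603]
wrist_force: [0.4, -0.3, 0.1]
gripper_width: 0.402
```

```bash
python3 - <<'E'
from h import *
im,c=snap('wrist','w7'); print(bot.get_obs()['eef_pos'],bot.get_obs()['wrist_force'],bot.get_obs()['gripper_width'])
cv2.imwrite('pics/w7z.png',cv2.resize(im[:340,100:500,::-1],(700,595)))
E
```

```text
[ 0.56805253 -0.11346196  0.1549094 ] [ 2.10329215 -0.63348607  3.12820107] 0.40248935353654075
```

View pics/w7z.png

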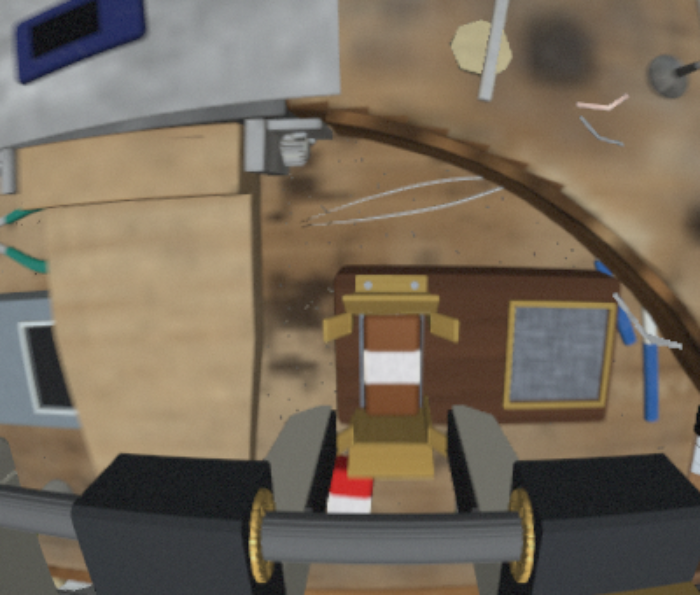

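Emit:
{"fn": "apply_moves", "kwargs": {"commands": [[[0, 0, 0, 0, 0, 0.028, -0.2], [-0.004, 0.02, 0, 0, 0, 0, -0.2], [-0.006, 0.03, 0, 0, 0, 0, -0.1], [-0.006, 0.03, 0, 0, 0, 0, 0], [-0.004, 0.02, 0, 0, 0, 0, 0], [-0.001, 0.005, 0.02, 0, 0, 0, 0], [0, 0, 0.03, 0, 0, 0, 0], [0, 0, 0.02, 0, 0, 0, 0], [0, 0, 0.01, 0, 0, 0, 0], [0, 0, 0, 0, 0, 0, 0]]]}}

```text
time_s: 14.25
eef_pos: [0.4611, -0.0849, 0.0669]
eef_rot: [3.14, 0.001, -1.631]
wrist_force: [-0.1, -0.1, 0.6]
gripper_width: 0.5
```

```bash
python3 - <<'E'
from meas import *
im,c=snap('wrist','w8'); print(bot.get_obs()['eef_pos'],bot.get_obs()['wrist_force'],bot.get_obs()['gripper_width'])
print(bar('w8','red',near=(.467,-.085)))
E
```

```text
[ 0.46170181 -0.08518177  0.0675547 ] [ 0.654814    0.17015465 -0.44779348] 0.5027268934376034
(((467.1124267578125, -83.9113998413086), (25.252832412719727, 46.65471267700195), 82.01920318603516), 2)
```

View pics/w8.png

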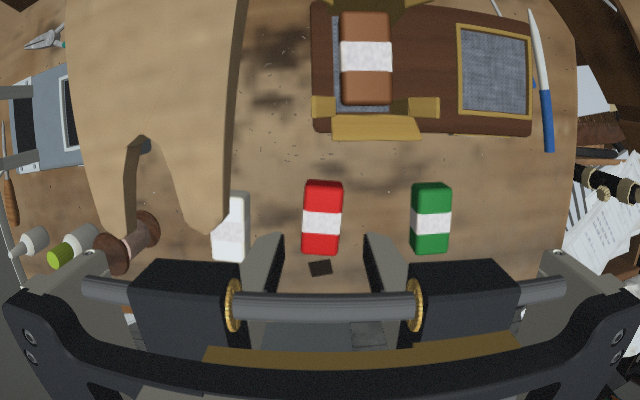

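Emit:
{"fn": "apply_moves", "kwargs": {"commands": [[[-0.001, 0, 0.012, 0, 0, 0, 0], [0, 0, 0.012, 0, 0, 0, 0], [0, 0, 0.01, 0, 0, 0, 0], [0, 0, 0, 0, 0, 0, -0.5], [0, 0, 0, 0, 0, 0, -0.9], [0, 0, 0, 0, 0, 0, -0.9], [0, 0, 0, 0, 0, 0, -0.9], [0, 0, 0, 0, 0, 0, -0.9], [0, 0, -0.02, 0, 0, 0, -0.9], [0, 0, -0.03, 0, 0, 0, -0.9]]], "grip_force": 25}}

```text
time_s: 15.55
eef_pos: [0.461, -0.0839, 0.0835]
eef_rot: [3.139, 0.001, -1.631]
wrist_force: [-0.1, -0.6, 0.1]
gripper_width: 0.275
```

Emit:
{"fn": "apply_moves", "kwargs": {"commands": [[[0, 0, -0.03, 0, 0, -0.025, -0.9], [0, 0, -0.04, 0, 0, 0, -0.9], [0.005, -0.02, -0.02, 0, 0, 0, -0.9], [0.008, -0.03, 0, 0, 0, 0, -0.9], [0.008, -0.03, 0, 0, 0, 0, -0.9], [0.005, -0.0194, 0, 0, 0, 0, -0.9], [0, 0, 0, 0, 0, 0, -0.9], [0, 0, 0, 0, 0, 0, -0.9], [0, 0, 0, 0, 0, 0, -0.9], [0, 0, 0, 0, 0, 0, -0.9]]]}}

```text
time_s: 16.8
eef_pos: [0.5598, -0.1135, 0.1739]
eef_rot: [-3.142, -0.0, -1.606]
wrist_force: [-0.2, -0.3, 0.0]
gripper_width: 0.279
```

```bash
python3 - <<'E'
from h import *
im,c=snap('wrist','w9'); print(bot.get_obs()['eef_pos'],bot.get_obs()['wrist_force'],bot.get_obs()['gripper_width'])
cv2.imwrite('pics/w9z.png',cv2.resize(im[:340,100:500,::-1],(700,595)))
E
```

```text
[ 0.5599323  -0.11353412  0.1739161 ] [-0.53108422 -0.70046671 -0.41794827] 0.2763171322543511
```

View pics/w9z.png

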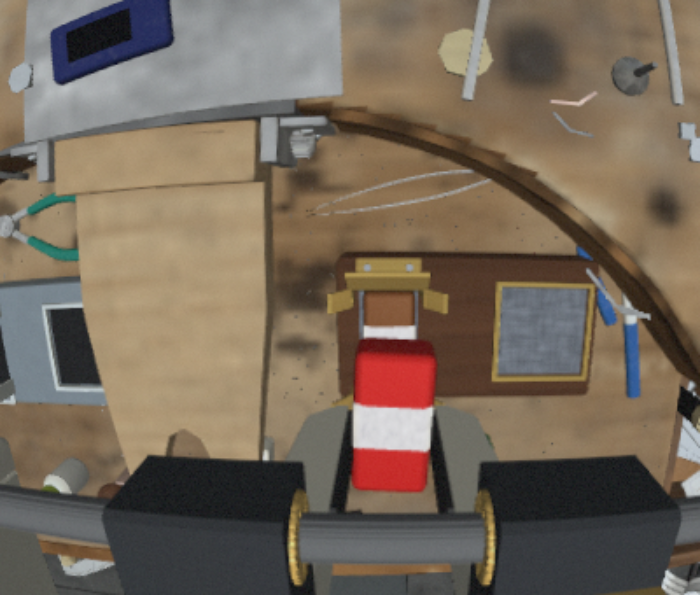

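```bash
python3 - <<'E'
from h import *
im,K,E=load('w9'); z=lambda x,y:(x*400/700+100,y*340/595)
q=np.array([onz([z(*p)],.163,K,E,True)[0]*1000 for p in [(356,405),(435,406),(353,448),(432,453),(360,343),(434,345),(354,486),(425,490)]])
print(q.round(1)[:,:2],q[:4].mean(0),q[4:].mean(0))
for n,p,h in [('flareTL',(346,273),.091),('flareTR',(431,274),.091),('wingL',(328,297),.091),('wingR',(447,297),.091),('fl78',(352,289),.078),('fl78',(426,291),.078)]:
    print(n,(onz([z(*p)],h,K,E,True)[0]*1000).round(1))
E
```

```text
[[ 572.5 -103.1]
 [ 571.2 -128. ]
 [ 557.3 -101.2]
 [ 554.5 -127. ]
 [ 592.7 -105.5]
 [ 591.3 -127.9]
 [ 542.8 -100.6]
 [ 540.4 -124.5]] [ 563.8763533  -114.83650448  163.        ] [ 566.79420904 -114.64106801  163.        ]
flareTL [604. -96.  91.]
flareTR [ 602.3 -132.4   91. ]
wingL [593.8 -87.6  91. ]
wingR [ 592.  -139.2   91. ]
fl78 [594.7 -97.2  78. ]
fl78 [ 592.5 -130.9   78. ]
```

Emit:
{"fn": "apply_moves", "kwargs": {"commands": [[[-0.001, -0.0005, 0, 0, 0, -0.04, -0.9], [0, 0, 0.015, 0, 0, 0, -0.9], [0, 0, 0.02, 0, 0, 0, -0.9], [0, 0, 0.01, 0, 0, 0, -0.9], [0, 0, 0.007, 0, 0, 0, -0.9], [0, 0, 0.007, 0, 0, 0, -0.9], [0, 0, 0.007, 0, 0, 0, -0.9], [0, 0, 0.005, 0, 0, 0, -0.9], [0, 0, 0, 0, 0, 0, -0.9], [0, 0, 0, 0, 0, 0, -0.9]]]}}

```text
time_s: 18.1
eef_pos: [0.561, -0.1128, 0.1029]
eef_rot: [-3.141, -0.0, -1.566]
wrist_force: [0.3, -0.2, -0.1]
gripper_width: 0.277
```

```bash
python3 - <<'E'
from h import *
im,c=snap('wrist','w10'); print(bot.get_obs()['eef_pos'],bot.get_obs()['wrist_force'],bot.get_obs()['gripper_width'])
cv2.imwrite('pics/w10z.png',cv2.resize(im[:340,100:500,::-1],(700,595)))
E
```

```text
[ 0.56105718 -0.11280108  0.10296954] [-0.08250866 -0.48326738 -0.22223399] 0.27827597157782613
```

View pics/w10z.png

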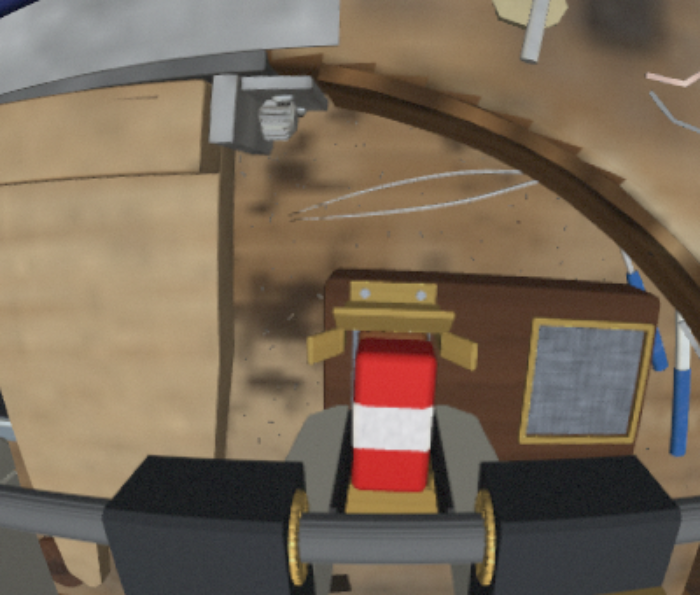

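Emit:
{"fn": "apply_moves", "kwargs": {"commands": [[[0, 0, 0.004, 0, 0, 0, -0.9], [0, 0, 0.004, 0, 0, 0, -0.9], [0, 0, 0.001, 0, 0, 0, -0.9], [0, 0, 0, 0, 0, 0, -0.4], [0, 0, 0, 0, 0, 0, -0.2], [0, 0, 0, 0, 0, 0, -0.2], [0, 0, -0.01, 0, 0, 0, -0.2], [0, 0, -0.03, 0, 0, 0, -0.2], [0, 0, -0.03, 0, 0, 0, -0.2], [0, 0, 0, 0, 0, 0, -0.2]]]}}

```text
time_s: 19.4
eef_pos: [0.5626, -0.1134, 0.1668]
eef_rot: [-3.136, -0.002, -1.566]
wrist_force: [-0.4, -0.2, -0.3]
gripper_width: 0.396
```

```bash
python3 - <<'E'
from h import *
im,c=snap('wrist','w11'); print(bot.get_obs()['eef_pos'],bot.get_obs()['wrist_force'],bot.get_obs()['gripper_width'])
cv2.imwrite('pics/w11z.png',cv2.resize(im[:340,100:500,::-1],(700,595)))
E
```

```text
[ 0.56153264 -0.11299472  0.16496498] [0.0841821  0.43795638 0.69986828] 0.40180386659628303
```

View pics/w11z.png

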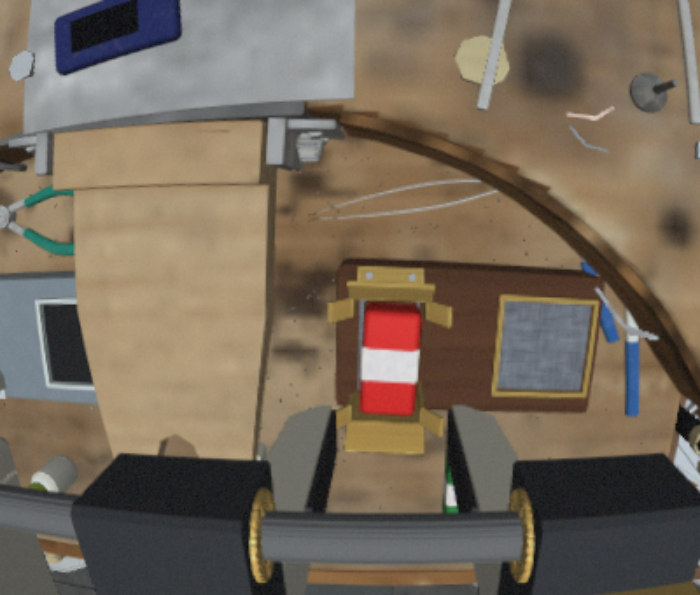

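Emit:
{"fn": "apply_moves", "kwargs": {"commands": [[[0.004, 0.01, 0, 0, 0, 0.024, -0.2], [0.014, 0.03, 0, 0, 0, 0, 0], [0.018, 0.03, 0, 0, 0, 0, 0], [0.012, 0.02, 0.02, 0, 0, 0, 0], [0.0034, 0.0096, 0.04, 0, 0, 0, 0], [0, 0, 0.04, 0, 0, 0, 0], [0, 0, 0.02, 0, 0, 0, 0], [0, 0, 0, 0, 0, 0, 0], [0, 0, 0, 0, 0, 0, 0], [0, 0, 0, 0, 0, 0, 0]]]}}

```text
time_s: 20.7
eef_pos: [0.4609, -0.1628, 0.0445]
eef_rot: [-3.14, -0.001, -1.59]
wrist_force: [-0.6, -0.3, 0.3]
gripper_width: 0.502
```

```bash
python3 - <<'E'
from meas import *
im,c=snap('wrist','w12'); print(bot.get_obs()['eef_pos'],bot.get_obs()['wrist_force'],bot.get_obs()['gripper_width'])
print(bar('w12','green',near=(.461,-.163)))
E
```

```text
[ 0.46092937 -0.16279269  0.04459282] [ 0.14970653  0.37592581 -0.11240051] 0.500594972832073
(((460.9224548339844, -162.0540313720703), (24.713394165039062, 42.09016799926758), 89.64761352539062), 2)
```

View pics/w12.png

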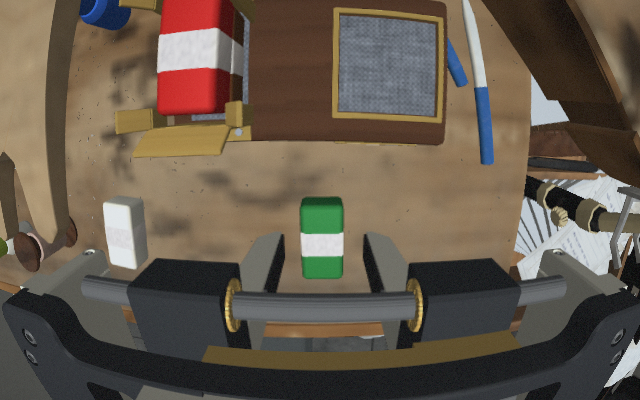

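Emit:
{"fn": "apply_moves", "kwargs": {"commands": [[[0, 0, 0.01, 0, 0, 0, 0], [0, 0, 0.0065, 0, 0, 0, 0], [0, 0, 0, 0, 0, 0, -0.5], [0, 0, 0, 0, 0, 0, -0.9], [0, 0, 0, 0, 0, 0, -0.9], [0, 0, 0, 0, 0, 0, -0.9], [0, 0, 0, 0, 0, 0, -0.9], [0, 0, -0.03, 0, 0, 0, -0.9], [0, 0, -0.05, 0, 0, 0, -0.9], [0, 0, -0.06, 0, 0, 0, -0.9]]]}}

```text
time_s: 22.0
eef_pos: [0.4595, -0.162, 0.1678]
eef_rot: [3.139, 0.001, -1.59]
wrist_force: [1.2, -0.5, -0.4]
gripper_width: 0.277
```

Emit:
{"fn": "apply_moves", "kwargs": {"commands": [[[-0.02, -0.005, -0.01, 0, 0, 0, -0.9], [-0.04, -0.01, -0.01, 0, 0, 0, -0.9], [-0.045, -0.012, 0, 0, 0, 0, -0.9], [-0.05, -0.012, 0, 0, 0, 0, -0.9], [-0.05, -0.012, 0, 0, 0, 0, -0.9], [-0.045, -0.012, 0, 0, 0, 0, -0.9], [-0.0445, -0.0104, 0, 0, 0, 0, -0.9], [0, 0, 0, 0, 0, 0, -0.9], [0, 0, 0, 0, 0, 0, -0.9], [0, 0, 0, 0, 0, 0, -0.9]]]}}

```text
time_s: 23.25
eef_pos: [0.5392, 0.1295, 0.1871]
eef_rot: [3.141, -0.0, -1.591]
wrist_force: [0.3, -0.5, -0.5]
gripper_width: 0.275
```

```bash
python3 - <<'E'
from h import *
im,c=snap('wrist','w13'); print(bot.get_obs()['eef_pos'],bot.get_obs()['eef_rot'],bot.get_obs()['gripper_width'])
cv2.imwrite('pics/w13z.png',cv2.resize(im[:340,100:500,::-1],(700,595)))
E
```

```text
[0.53922587 0.12938537 0.18718543] [ 3.14138226e+00 -2.62391957e-04 -1.59164763e+00] 0.27428934883169054
```

View pics/w13z.png

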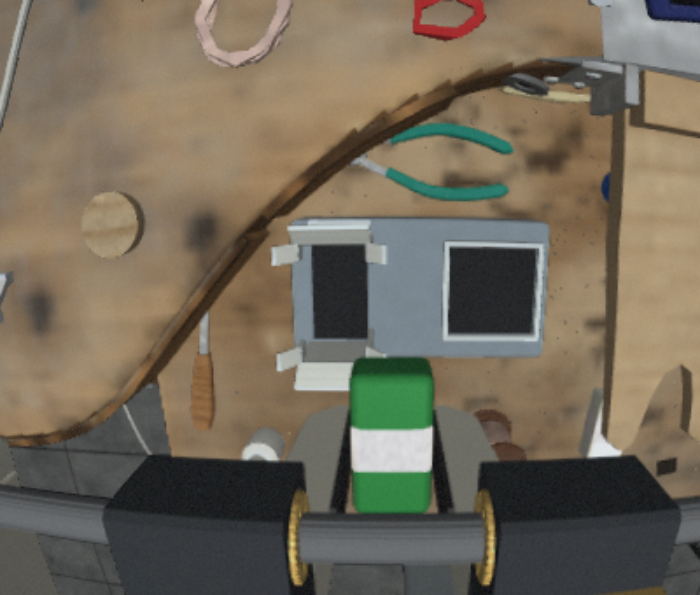

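```bash
python3 - <<'E'
from h import *
im,K,E=load('w13'); z=lambda x,y:(x*400/700+100,y*340/595)
for n,p,h in [('farTL',(288,226),.091),('farTR',(371,226),.091),('far78',(292,241),.078),('far78',(367,241),.078),('near78',(302,364),.078),('near78',(371,362),.078),('nearT',(294,389),.091),('nearT',(361,389),.091),('wFL',(271,252),.091),('wFR',(387,252),.091),('wNL',(276,361),.091),('st',(443,242),.042),('st',(545,244),.042),('st',(541,343),.042),('st',(443,339),.042),('TR',(548,224),.038),('BR',(542,355),.038)]:
    print(n,(onz([z(*p)],h,K,E,True)[0]*1000).round(1))
q=np.array([onz([z(*p)],.180,K,E,True)[0]*1000 for p in [(351,429),(433,428),(352,471),(432,471)]]); print(q.round(1),q.mean(0))
E
```

```text
farTL [603.6 174.4  91. ]
farTR [602.2 136.8  91. ]
far78 [595.6 175.3  78. ]
far78 [594.4 139.4  78. ]
near78 [534.1 174.   78. ]
near78 [534.5 139.2  78. ]
nearT [525.6 176.5  91. ]
nearT [525.1 143.9  91. ]
wFL [592.1 182.9  91. ]
wFR [590.3 129.9  91. ]
wNL [540.  184.2  91. ]
st [590. 100.  42.]
st [589.1  42.9  42. ]
st [532.2  43.   42. ]
st [535.7 100.1  42. ]
TR [600.1  40.2  38. ]
BR [523.7  40.8  38. ]
[[545.1 141.7 180. ]
 [544.9 116.  180. ]
 [529.9 142.1 180. ]
 [529.4 116.1 180. ]] [537.31066202 128.95874666 180.        ]
```

Emit:
{"fn": "apply_moves", "kwargs": {"commands": [[[-0.01, -0.01, 0, 0, 0, 0, -0.9], [-0.01, -0.01, 0, 0, 0, 0, -0.9], [-0.008, -0.0063, 0.01, 0, 0, 0, -0.9], [0, 0, 0.02, 0, 0, 0, -0.9], [0, 0, 0.02, 0, 0, 0, -0.9], [0, 0, 0.01, 0, 0, 0, -0.9], [0, 0, 0.01, 0, 0, 0, -0.9], [0, 0, 0.01, 0, 0, 0, -0.9], [0, 0, 0, 0, 0, 0, -0.9], [0, 0, 0, 0, 0, 0, -0.9]]]}}

```text
time_s: 24.55
eef_pos: [0.5666, 0.1581, 0.1076]
eef_rot: [-3.141, 0.0, -1.59]
wrist_force: [-0.4, 0.2, -0.9]
gripper_width: 0.28
```

```bash
python3 - <<'E'
from h import *
im,c=snap('wrist','w14'); print(bot.get_obs()['eef_pos'],bot.get_obs()['wrist_force'],bot.get_obs()['gripper_width'])
cv2.imwrite('pics/w14z.png',cv2.resize(im[:340,100:500,::-1],(700,595)))
E
```

```text
[0.56667927 0.15809181 0.10776265] [-0.82824489  0.19348969 -0.73344688] 0.2796748511104492
```

View pics/w14z.png

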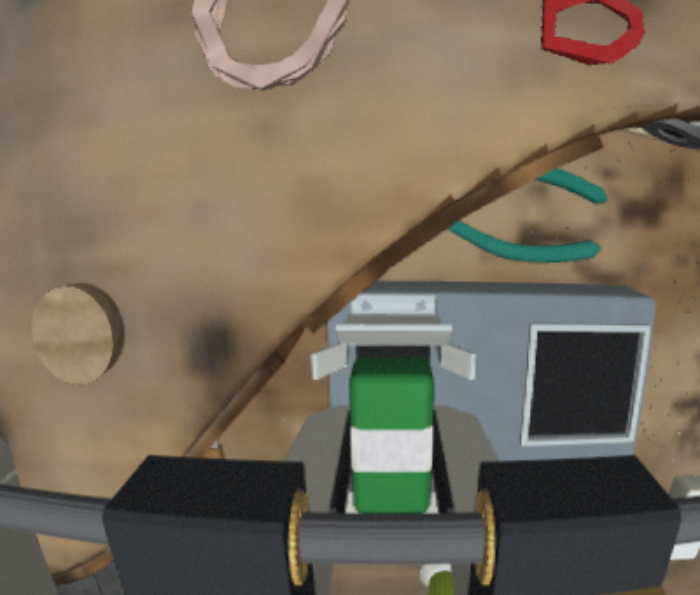

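```bash
python3 - <<'E'
from h import *
a,K,E=load('w13');b,K2,E2=load('w14'); z=lambda x,y:(x*400/700+100,y*340/595)
for p,q in [((110,225),(74,332)),((414,33),(543,48)),((484,14),(643,22)),((205,225),(212,342))]:
    print(tri(z(*p),K,E,z(*q),K2,E2,True,True))
E
```

```text
(array([0.61150365, 0.24739938, 0.12258148]), np.float64(0.00019102944096211657))
(array([0.68218751, 0.11719733, 0.11970191]), np.float64(0.0003655280652224426))
(array([0.69124877, 0.08958321, 0.12247421]), np.float64(0.0022419327678821705))
(array([0.60777542, 0.2033649 , 0.12306159]), np.float64(0.0012609673250157378))
```

Emit:
{"fn": "apply_moves", "kwargs": {"commands": [[[0.001, 0, 0.008, 0, 0, 0, -0.9], [0, 0, 0.008, 0, 0, 0, -0.9], [0, 0, 0.006, 0, 0, 0, -0.9], [0, 0, 0.006, 0, 0, 0, -0.9], [0, 0, 0.004, 0, 0, 0, -0.9], [0, 0, 0.002, 0, 0, 0, -0.9], [0, 0, 0, 0, 0, 0, -0.9], [0, 0, 0, 0, 0, 0, -0.9], [0, 0, 0, 0, 0, 0, -0.9], [0, 0, 0, 0, 0, 0, -0.9]]]}}

```text
time_s: 25.85
eef_pos: [0.5663, 0.1571, 0.0733]
eef_rot: [-3.141, 0.0, -1.59]
wrist_force: [-0.2, 0.3, -1.0]
gripper_width: 0.275
```

Emit:
{"fn": "apply_moves", "kwargs": {"commands": [[[0, 0, 0.003, 0, 0, 0, -0.9], [0, 0, 0, 0, 0, 0, -0.9], [0, 0, 0, 0, 0, 0, -0.4], [0, 0, 0, 0, 0, 0, -0.2], [0, 0, 0, 0, 0, 0, -0.2], [0, 0, -0.01, 0, 0, 0, -0.2], [0, 0, -0.03, 0, 0, 0, -0.2], [0, 0, -0.04, 0, 0, 0, -0.2], [0, 0, -0.02, 0, 0, 0, -0.2], [0, 0, 0, 0, 0, 0, -0.2]]]}}

```text
time_s: 27.1
eef_pos: [0.5675, 0.1572, 0.1727]
eef_rot: [-3.137, 0.001, -1.59]
wrist_force: [0.7, 0.0, -0.1]
gripper_width: 0.398
```

```bash
python3 - <<'E'
from h import *
im,c=snap('wrist','w15'); print(bot.get_obs()['eef_pos'],bot.get_obs()['wrist_force'],bot.get_obs()['gripper_width'])
cv2.imwrite('pics/w15z.png',cv2.resize(im[:340,100:500,::-1],(700,595)))
E
```

```text
[0.56654927 0.15714658 0.17103368] [-0.19090279 -0.0414252  -0.34881778] 0.40100091600531396
```

View pics/w15z.png

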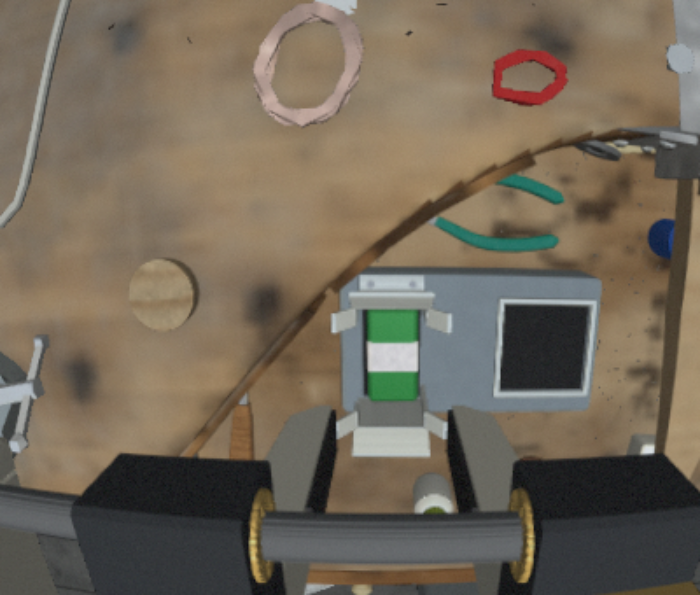

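Emit:
{"fn": "apply_moves", "kwargs": {"commands": [[[0.002, 0.015, -0.01, 0, 0, 0, -0.2], [0.004, 0.03, -0.01, 0, 0, 0, 0], [0.005, 0.035, -0.01, 0, 0, 0, 0], [0.005, 0.035, 0, 0, 0, 0, 0], [0.0036, 0.0207, 0, 0, 0, 0, 0], [0, 0, 0, 0, 0, 0, 0], [0, 0, 0, 0, 0, 0, 0], [0, 0, 0, 0, 0, 0, 0], [0, 0, 0, 0, 0, 0, 0], [0, 0, 0, 0, 0, 0, 0]]]}}

```text
time_s: 28.4
eef_pos: [0.4304, 0.1401, 0.1999]
eef_rot: [3.141, -0.0, -1.59]
wrist_force: [-0.1, -0.2, 0.4]
gripper_width: 0.498
```

```bash
python3 - <<'E'
from h import *
im,c=snap('wrist','w16'); print(bot.get_obs()['eef_pos'],bot.get_obs()['wrist_force'],bot.get_obs()['gripper_width'])
cv2.imwrite('pics/w16z.png',cv2.resize(im[100:300,160:480,::-1],(800,500)))
E
```

```text
[0.43031586 0.14009092 0.19997625] [-0.51570917  0.49351117  0.51646172] 0.4977306353167327
```

View pics/w16z.png

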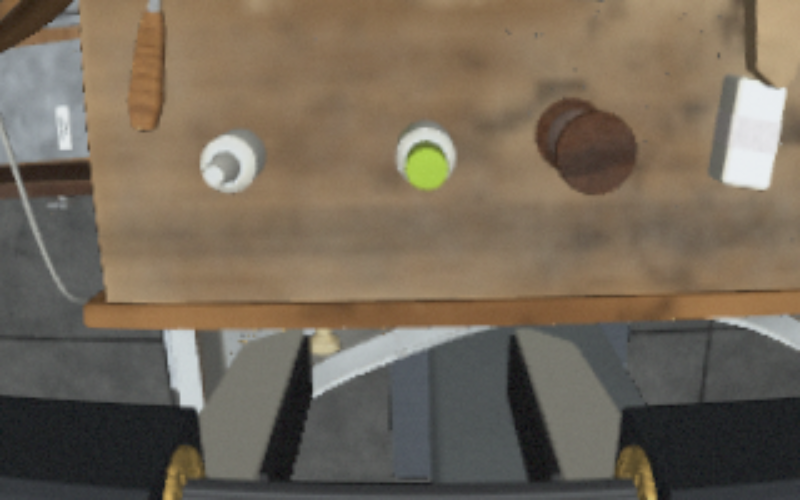

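```bash
python3 - <<'E'
from h import *
im,K,E=load('w16'); z=lambda x,y:(x/2.5+160,y/2.5+100)
for n,p,h in [('reel',(596,151),.054),('reelL',(555,151),.054),('reelR',(637,151),.054),('wb sh',(229,164),.032),('wb tip',(212,176),.054),('gc',(428,166),.058),('white',(753,133),.022)]:
    print(n,(onz([z(*p)],h,K,E,True)[0]*1000).round(1))
E
```

```text
reel [459.6  66.2  54. ]
reelL [459.7  82.6  54. ]
reelR [459.7  49.3  54. ]
wb sh [453.4 214.9  32. ]
wb tip [452.7 216.8  54. ]
gc [455.1 132.   58. ]
white [463.3 -16.4  22. ]
```

Emit:
{"fn": "apply_moves", "kwargs": {"commands": [[[0.015, -0.006, 0, 0, 0, 0, 0.03], [0.03, -0.012, 0, 0, 0, 0, 0.03], [0.0215, -0.01, 0.01, 0, 0, 0, 0.03], [0.007, -0.0028, 0.03, 0, 0, 0, 0.03], [0, 0, 0.04, 0, 0, 0, 0.03], [0, 0, 0.02, 0, 0, 0, 0.03], [0, 0, 0, 0, 0, 0, 0.03], [0, 0, 0, 0, 0, 0, 0.03], [0, 0, 0, 0, 0, 0, 0.03], [0, 0, 0, 0, 0, 0, 0.03]]]}}

```text
time_s: 29.7
eef_pos: [0.4601, 0.066, 0.101]
eef_rot: [-3.14, -0.0, -1.59]
wrist_force: [-0.1, 0.0, -0.7]
gripper_width: 0.513
```

```bash
python3 - <<'E'
from h import *
im,c=snap('wrist','w17'); print(bot.get_obs()['eef_pos'],bot.get_obs()['wrist_force'],bot.get_obs()['gripper_width'])
E
```

```text
[0.45996015 0.06601235 0.10082661] [ 0.60709776 -0.33562078  0.60986828] 0.5166675700068131
```

View pics/w17.png

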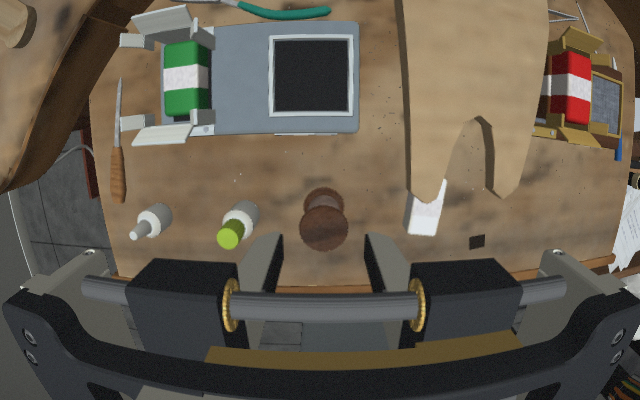

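Emit:
{"fn": "apply_moves", "kwargs": {"commands": [[[0, 0, 0.02, 0, 0, 0, 0.03], [0, 0, 0.02, 0, 0, 0, 0.03], [0, 0, 0.015, 0, 0, 0, 0.03], [0, 0, 0.01, 0, 0, 0, 0.03], [0, 0, 0, 0, 0, 0, 0.03], [0, 0, 0, 0, 0, 0, -0.3], [0, 0, 0, 0, 0, 0, -0.8], [0, 0, 0, 0, 0, 0, -0.8], [0, 0, 0, 0, 0, 0, -0.8], [0, 0, 0, 0, 0, 0, -0.8]]], "grip_force": 20}}

```text
time_s: 31.0
eef_pos: [0.4601, 0.066, 0.0357]
eef_rot: [-3.14, -0.0, -1.59]
wrist_force: [0.4, 1.4, 6.1]
gripper_width: 0.354
```

Emit:
{"fn": "apply_moves", "kwargs": {"commands": [[[0, 0, -0.02, 0, 0, 0, -0.8], [0, 0, -0.04, 0, 0, 0, -0.8], [0, 0, -0.05, 0, 0, 0, -0.8], [0.015, -0.006, -0.03, 0, 0, 0, -0.8], [0.03, -0.012, 0, 0, 0, 0, -0.8], [0.045, -0.018, 0, 0, 0, 0, -0.8], [0.05, -0.02, 0, 0, 0, 0, -0.8], [0.05, -0.02, 0, 0, 0, 0, -0.8], [0.04, -0.017, 0, 0, 0, 0, -0.8], [0.0318, -0.0137, 0, 0, 0, 0, -0.8]]]}}

```text
time_s: 32.25
eef_pos: [0.5613, -0.1996, 0.1745]
eef_rot: [3.141, 0.0, -1.591]
wrist_force: [0.5, -0.6, 0.4]
gripper_width: 0.349
```

```bash
python3 - <<'E'
from h import *
im,c=snap('wrist','w18'); print(bot.get_obs()['eef_pos'],bot.get_obs()['wrist_force'],bot.get_obs()['gripper_width'])
E
```

```text
[ 0.56275459 -0.20369307  0.17449784] [ 2.62818894 -2.90410645  0.57238655] 0.35088249949072714
```

View pics/w18.png

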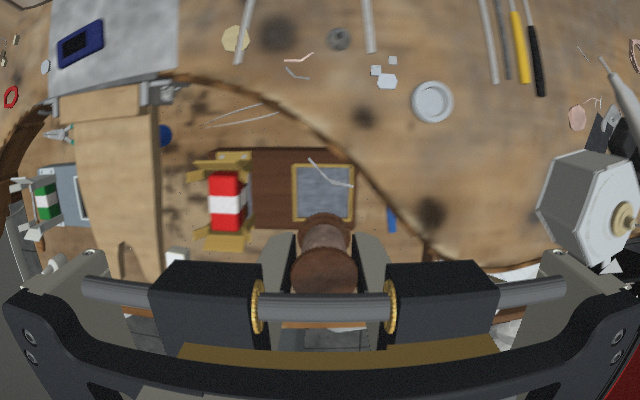

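```bash
python3 - <<'E'
from h import *
w2,K,E=load('w2');w5,K2,E2=load('w5');w11,K3,E3=load('w11');z=lambda x,y:(x*400/700+100,y*340/595)
print(tri((350,28),K,E,z(693,347),K2,E2,True,True),tri((350,28),K,E,z(657,337),K3,E3,True,True))
print(tri((310,4),K,E,z(627,285),K2,E2,True,True))
print(bot.get_obs()['eef_pos'])
im,K,E=load('w18'); cv2.imwrite('pics/w18z.png',cv2.resize(im[140:300,240:440,::-1],(750,600)))
E
```

```text
(array([ 0.58849164, -0.22080175,  0.12034285]), np.float64(0.00042104207041953625)) (array([ 0.58856834, -0.22092784,  0.12062188]), np.float64(4.5633873989087525e-06))
(array([ 0.60932824, -0.19246189,  0.11711233]), np.float64(0.0013009570985998919))
[ 0.56275459 -0.20369307  0.17449784]
```

View pics/w18z.png

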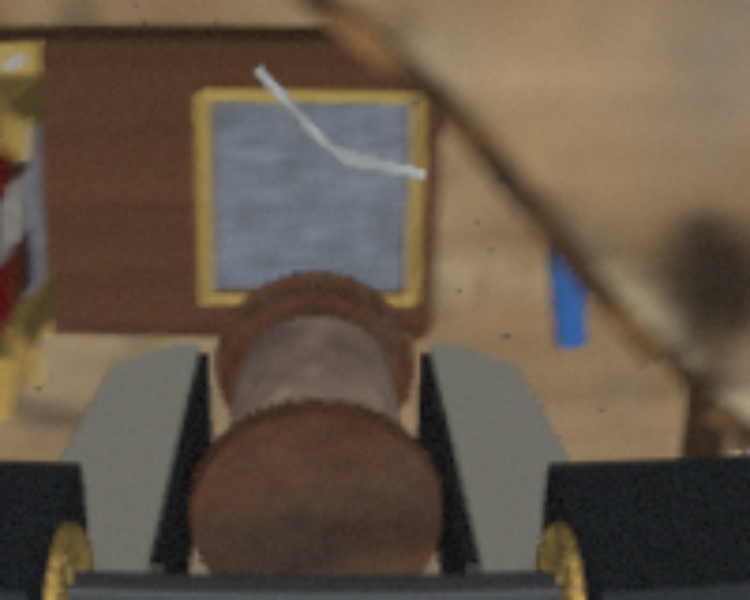

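Emit:
{"fn": "apply_moves", "kwargs": {"commands": [[[0, 0.0035, 0, 0, 0, 0, -0.8], [0, 0, 0.01, 0, 0, 0, -0.8], [0, 0, 0.02, 0, 0, 0, -0.8], [0, 0, 0.02, 0, 0, 0, -0.8], [0, 0, 0.02, 0, 0, 0, -0.8], [0, 0, 0.01, 0, 0, 0, -0.8], [0, 0, 0, 0, 0, 0, -0.8], [0, 0, 0, 0, 0, 0, -0.8], [0, 0, 0, 0, 0, 0, -0.8], [0, 0, 0, 0, 0, 0, -0.8]]]}}

```text
time_s: 33.55
eef_pos: [0.558, -0.1979, 0.0958]
eef_rot: [-3.141, -0.001, -1.59]
wrist_force: [-0.5, 1.4, -0.4]
gripper_width: 0.353
```

```bash
python3 - <<'E'
from h import *
im,c=snap('wrist','w19'); print(bot.get_obs()['eef_pos'],bot.get_obs()['wrist_force'],bot.get_obs()['gripper_width'])
cv2.imwrite('pics/w19z.png',cv2.resize(im[100:340,160:480,::-1],(800,600)))
E
```

```text
[ 0.55789246 -0.19789813  0.09561184] [ 0.3094277   0.07462859 -0.65170629] 0.35178885704916657
```

View pics/w19z.png

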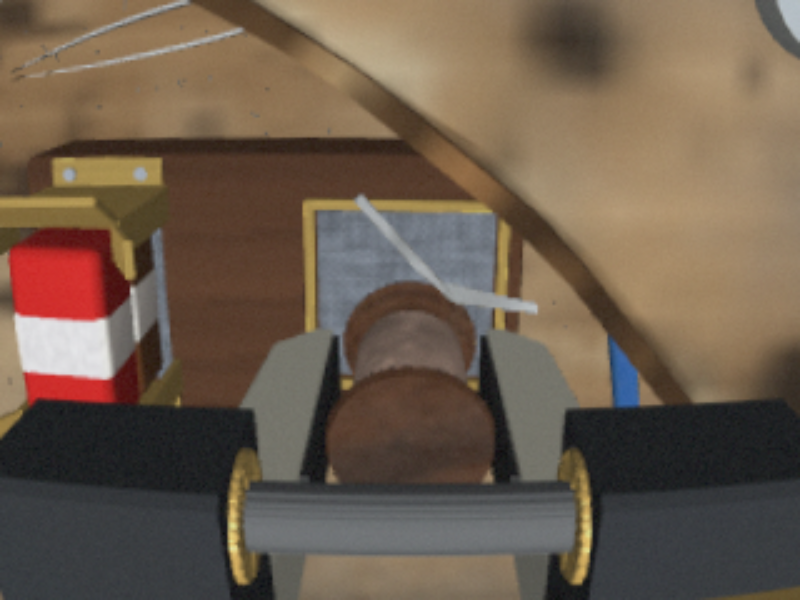

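Emit:
{"fn": "apply_moves", "kwargs": {"commands": [[[0, 0, 0.006, 0, 0, 0, -0.8], [0, 0, 0.006, 0, 0, 0, -0.8], [0, 0, 0.005, 0, 0, 0, -0.8], [0, 0, 0.003, 0, 0, 0, -0.8], [0, 0, 0.001, 0, 0, 0, -0.8], [0, 0, 0, 0, 0, 0, -0.8], [0, 0, 0, 0, 0, 0, -0.8], [0, 0, 0, 0, 0, 0, -0.8], [0, 0, 0, 0, 0, 0, -0.8], [0, 0, 0, 0, 0, 0, -0.8]]]}}

```text
time_s: 34.85
eef_pos: [0.5577, -0.1977, 0.0742]
eef_rot: [-3.141, -0.0, -1.59]
wrist_force: [0.1, 0.0, 0.1]
gripper_width: 0.35
```

Emit:
{"fn": "apply_moves", "kwargs": {"commands": [[[0, 0, 0.0007, 0, 0, 0, -0.8], [0, 0, 0, 0, 0, 0, -0.3], [0, 0, 0, 0, 0, 0, -0.2], [0, 0, 0, 0, 0, 0, -0.1], [0, 0, 0, 0, 0, 0, -0.05], [0, 0, 0, 0, 0, 0, -0.05], [0, 0, -0.02, 0, 0, 0, -0.05], [0, 0, -0.04, 0, 0, 0, -0.05], [0, 0, -0.05, 0, 0, 0, -0.05], [0, 0, -0.02, 0, 0, 0, -0.05]]]}}

```text
time_s: 36.1
eef_pos: [0.5589, -0.1983, 0.2069]
eef_rot: [-3.137, -0.002, -1.59]
wrist_force: [-0.2, -0.6, 0.1]
gripper_width: 0.472
```

```bash
python3 - <<'E'
from h import *
im,c=snap('wrist','w20'); print(bot.get_obs()['eef_pos'],bot.get_obs()['wrist_force'],bot.get_obs()['gripper_width'])
cv2.imwrite('pics/w20z.png',cv2.resize(im[60:300,160:480,::-1],(800,600)))
E
```

```text
[ 0.55956324 -0.1987531   0.20867237] [-0.08481042 -0.9220856   1.06281571] 0.4753040303910989
```

View pics/w20z.png

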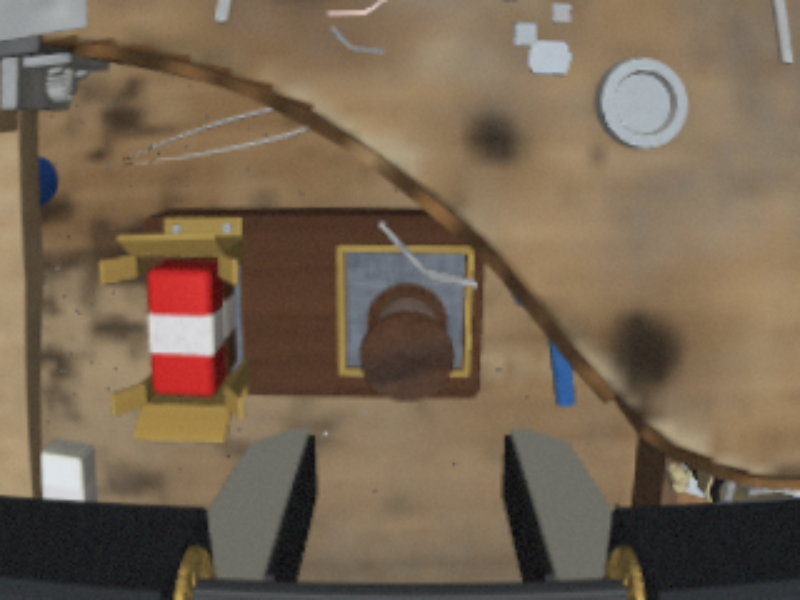

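```bash
python3 - <<'E'
from h import *
im,K,E=load('w16'); z=lambda x,y:(x/2.5+160,y/2.5+100)
for n,p,h in [('bench corner',(75,5),.122),('bench',(30,35),.122),('bench',(3,52),.122),('scr end',(145,130),.01),('scr R',(165,60),.015),('board edge',(95,150),0)]:
    print(n,(onz([z(*p)],h,K,E,True)[0]*1000).round(1))
im,K,E=load('w20')
z=lambda x,y:(x/2.5+160,y/2.5+60)
print(onz([z(407,355)],.092,K,E,True))
cv2.imwrite('pics/w16f.png',im[:, :, ::-1])
a,_,_=load('w16'); cv2.imwrite('pics/w16f.png',a[:,:,::-1])
E
```

```text
bench corner [520.6 239.8 122. ]
bench [512.9 256.2 122. ]
bench [508.6 266.7 122. ]
scr end [467.  259.1  10. ]
scr R [498.3 245.6  15. ]
board edge [457.6 289.5   0. ]
[[ 0.55726425 -0.19831345  0.092     ]]
```

View pics/w16f.png

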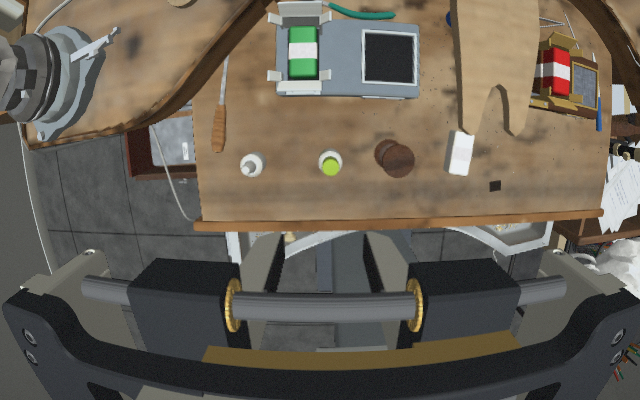

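```bash
python3 - <<'E'
from h import *
im,K,E=load('w16')
for p in [(205,88),(190,104),(175,114),(160,121),(130,128),(100,133),(60,141)]:
    print(p,onz([p],.122,K,E,True)[0].round(3))
print(proj([.4534+.0375,.31,.122],K,E,True),proj([.4534+.0375,.31,.09],K,E,True))
E
```

```text
(205, 88) [0.53  0.227 0.122]
(190, 104) [0.519 0.24  0.122]
(175, 114) [0.513 0.254 0.122]
(160, 121) [0.509 0.268 0.122]
(130, 128) [0.506 0.299 0.122]
(100, 133) [0.506 0.334 0.122]
(60, 141) [0.505 0.392 0.122]
[121.58837648 147.02788035] [140.80968951 142.42113319]
```

Emit:
{"fn": "apply_moves", "kwargs": {"commands": [[[-0.03, 0.0146, 0, 0, 0, 0, -0.05], [-0.05, 0.014, 0, 0, 0, 0, -0.05], [-0.05, 0.014, 0, 0, 0, 0, -0.18], [-0.05, 0.014, 0, 0, 0, 0, -0.18], [-0.05, 0.014, 0, 0, 0, 0, -0.18], [-0.05, 0.014, 0, 0, 0, 0, -0.18], [-0.05, 0.014, 0, 0, 0, 0, -0.18], [-0.05, 0.014, 0, 0, 0, 0, -0.18], [-0.0317, 0.014, 0, 0, 0, 0, -0.18], [0, 0, 0, 0, 0, -0.119, -0.18]]]}}

```text
time_s: 37.4
eef_pos: [0.4373, 0.2185, 0.2026]
eef_rot: [3.14, 0.0, -1.465]
wrist_force: [-0.3, -1.0, 0.5]
gripper_width: 0.411
```

Emit:
{"fn": "apply_moves", "kwargs": {"commands": [[[0, 0, 0.02, 0, 0, 0, -0.18], [0, 0, 0.03, 0, 0, 0, -0.18], [0, 0, 0.03, 0, 0, 0, -0.18], [0, 0, 0.02, 0, 0, 0, -0.18], [0, 0, 0, 0, 0, 0, -0.18], [0, 0, 0, 0, 0, 0, -0.18], [0, 0, 0, 0, 0, 0, -0.18], [0, 0, 0, 0, 0, 0, -0.18], [0, 0, 0, 0, 0, 0, -0.18], [0, 0, 0, 0, 0, 0, -0.18]]]}}

```text
time_s: 38.65
eef_pos: [0.4391, 0.2163, 0.1036]
eef_rot: [-3.141, 0.0, -1.471]
wrist_force: [0.8, -0.1, -0.7]
gripper_width: 0.408
```

```bash
python3 - <<'E'
from h import *
im,c=snap('wrist','w21'); print(bot.get_obs()['eef_pos'],bot.get_obs()['eef_rot'],bot.get_obs()['gripper_width'])
cv2.imwrite('pics/w21z.png',cv2.resize(im[100:300,160:480,::-1],(800,500)))
E
```

```text
[0.439055   0.21635044 0.10358737] [-3.14135494e+00  5.47622484e-05 -1.47101499e+00] 0.41004601012558123
```

View pics/w21z.png

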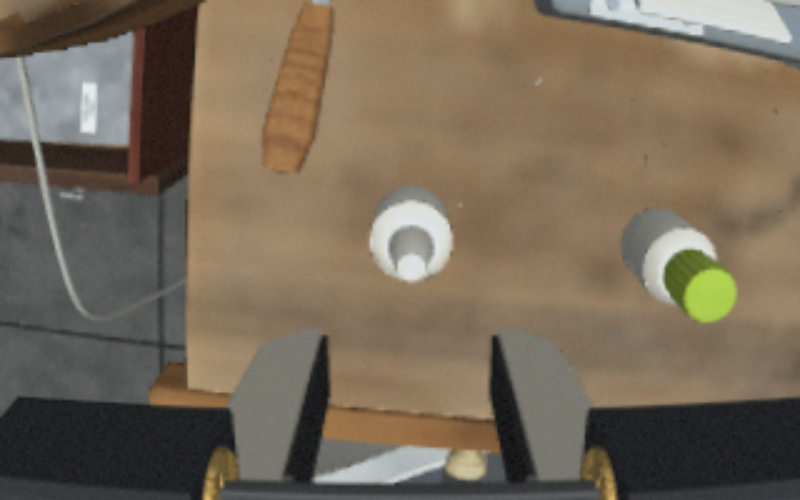

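```bash
python3 - <<'E'
from h import *
im,K,E=load('w21'); z=lambda x,y:(x/2.5+160,y/2.5+100)
P=bot.get_obs()['eef_pos'];y=-1.471;ax=np.array([[np.cos(y),np.sin(y)],[np.sin(y),-np.cos(y)]])
for p,h in [((411,241),.032),((411,268),.054),((370,241),.032),((453,241),.032),((265,160),.012),((300,172),.012)]:
    q=onz([z(*p)],h,K,E,True)[0]; print((q*1000).round(1),(ax@(q[:2]-P[:2])*1000).round(1))
E
```

```text
[454.3 217.   32. ] [  0.9 -15.2]
[453.  216.9  54. ] [  0.9 -13.9]
[453.1 229.   32. ] [-11.1 -15.2]
[455.5 204.7  32. ] [ 13.3 -15.2]
[470.6 264.9  12. ] [-45.2 -36.2]
[467.7 253.5  12. ] [-34.1 -32.2]
```

Emit:
{"fn": "apply_moves", "kwargs": {"commands": [[[0.001, -0.0145, 0, 0, 0, 0, -0.18], [0, 0, 0.015, 0, 0, 0, -0.18], [0, 0, 0.02, 0, 0, 0, -0.18], [0, 0, 0.02, 0, 0, 0, -0.18], [0, 0, 0.015, 0, 0, 0, -0.18], [0, 0, 0.0085, 0, 0, 0, -0.18], [0, 0, 0, 0, 0, 0, -0.18], [0, 0, 0, 0, 0, 0, -0.18], [0, 0, 0, 0, 0, 0, -0.5], [0, 0, 0, 0, 0, 0, -0.9]]], "grip_force": 12}}

```text
time_s: 39.95
eef_pos: [0.4539, 0.2169, 0.0255]
eef_rot: [-3.141, 0.0, -1.471]
wrist_force: [-0.4, 0.7, 2.4]
gripper_width: 0.258
```

Emit:
{"fn": "apply_moves", "kwargs": {"commands": [[[0, 0, 0, 0, 0, 0, -0.9], [0, 0, 0, 0, 0, 0, -0.9], [0, 0, 0, 0, 0, 0, -0.9], [0, 0, -0.01, 0, 0, 0, -0.9], [0, 0, -0.03, 0, 0, 0, -0.9], [0, 0, -0.05, 0, 0, 0, -0.9], [0, 0, -0.05, 0, 0, 0, -0.9], [0, 0, -0.01, 0, 0, 0, -0.9], [0, 0, 0, 0, 0, 0, -0.9], [0, 0, 0, 0, 0, 0, -0.9]]]}}

```text
time_s: 41.2
eef_pos: [0.4523, 0.2164, 0.1732]
eef_rot: [3.138, -0.0, -1.471]
wrist_force: [-0.4, -0.1, -0.6]
gripper_width: 0.257
```

```bash
python3 - <<'E'
from h import *
im,c=snap('wrist','w22'); print(bot.get_obs()['eef_pos'],bot.get_obs()['eef_rot'],bot.get_obs()['gripper_width'])
E
```

```text
[0.45229628 0.2164414  0.17308819] [ 3.13778204e+00 -4.77675141e-04 -1.47111924e+00] 0.26124560133232466
```

View pics/w22.png

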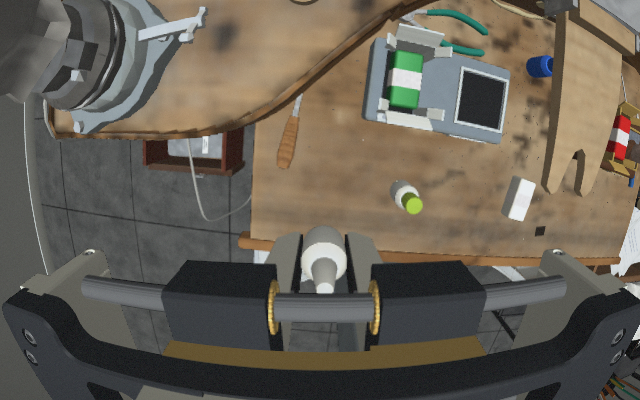

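Emit:
{"fn": "apply_moves", "kwargs": {"commands": [[[0, 0, 0, 0, 0, 0.12, -0.9], [0.015, -0.012, 0, 0, 0, 0, -0.9], [0.03, -0.025, 0, 0, 0, 0, -0.9], [0.04, -0.03, 0, 0, 0, 0, -0.9], [0.035, -0.025, 0, 0, 0, 0, -0.9], [0.0232, -0.018, 0, 0, 0, 0, -0.9], [0, 0, 0.02, 0, 0, 0, -0.9], [0, 0, 0.03, 0, 0, 0, -0.9], [0, 0, 0.03, 0, 0, 0, -0.9], [0, 0, 0.01, 0, 0, 0, -0.9]]]}}

```text
time_s: 42.5
eef_pos: [0.5593, 0.0703, 0.0823]
eef_rot: [3.137, -0.0, -1.59]
wrist_force: [0.0, -0.1, 0.1]
gripper_width: 0.261
```

```bash
python3 - <<'E'
from h import *
im,c=snap('wrist','w23'); print(bot.get_obs()['eef_pos'],bot.get_obs()['eef_rot'],bot.get_obs()['gripper_width'])
E
```

```text
[0.55936036 0.07052144 0.0821642 ] [ 3.13692495e+00  3.11648133e-05 -1.59009277e+00] 0.2626249497891946
```

View pics/w23.png

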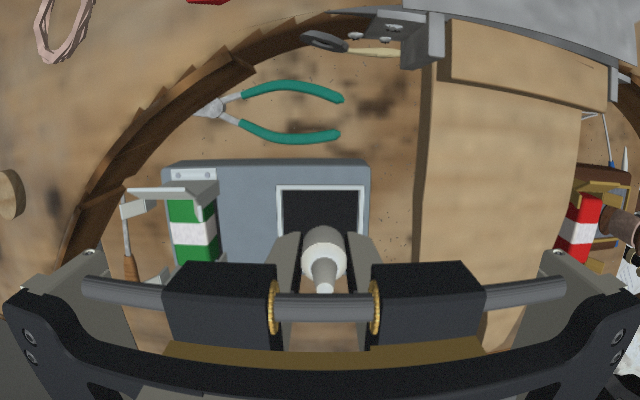

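Emit:
{"fn": "apply_moves", "kwargs": {"commands": [[[0, 0, 0, 0, 0, 0, -0.9], [0, 0, 0.004, 0, 0, 0, -0.9], [0, 0, 0.004, 0, 0, 0, -0.9], [0, 0, 0.004, 0, 0, 0, -0.9], [0, 0, 0.003, 0, 0, 0, -0.9], [0, 0, 0, 0, 0, 0, -0.9], [0, 0, 0, 0, 0, 0, -0.9], [0, 0, 0, 0, 0, 0, -0.9], [0, 0, 0, 0, 0, 0, -0.9], [0, 0, 0, 0, 0, 0, -0.9]]]}}

```text
time_s: 43.8
eef_pos: [0.5606, 0.0714, 0.07]
eef_rot: [-3.142, -0.0, -1.591]
wrist_force: [0.2, 0.0, -0.0]
gripper_width: 0.259
```

Emit:
{"fn": "apply_moves", "kwargs": {"commands": [[[0, 0, 0.003, 0, 0, 0, -0.9], [0, 0, 0.003, 0, 0, 0, -0.9], [0, 0, 0, 0, 0, 0, -0.9], [0, 0, 0, 0, 0, 0, -0.9], [0, 0, 0, 0, 0, 0, -0.4], [0, 0, 0, 0, 0, 0, -0.25], [0, 0, 0, 0, 0, 0, -0.2], [0, 0, 0, 0, 0, 0, -0.2], [0, 0, -0.02, 0, 0, 0, -0.2], [0, 0, -0.04, 0, 0, 0, -0.2]]]}}

```text
time_s: 45.05
eef_pos: [0.5592, 0.0714, 0.1229]
eef_rot: [3.137, 0.0, -1.591]
wrist_force: [-0.0, 0.3, 0.7]
gripper_width: 0.4
```

Emit:
{"fn": "apply_moves", "kwargs": {"commands": [[[0, 0, -0.05, 0, 0, 0, -0.2], [0.01, 0.02, -0.03, 0, 0, 0, -0.2], [0.03, 0.03, 0, 0, 0, 0, -0.2], [0.03, 0.03, 0, 0, 0, 0, -0.2], [0.02, 0.02, 0, 0, 0, 0, -0.2], [0.01, 0.01, 0, 0, 0, 0, -0.2], [0, 0, 0, 0, 0, 0, -0.2], [0, 0, 0, 0, 0, 0, -0.2], [0, 0, 0, 0, 0, 0, -0.2], [0, 0, 0, 0, 0, 0, -0.2]]]}}

```text
time_s: 46.3
eef_pos: [0.449, -0.026, 0.2038]
eef_rot: [3.141, 0.0, -1.59]
wrist_force: [-0.3, -0.6, 0.7]
gripper_width: 0.397
```

```bash
python3 - <<'E'
from h import *
im,c=snap('wrist','w24'); print(bot.get_obs()['eef_pos'],bot.get_obs()['wrist_force'])
snap('top','top2'); s,_=snap('scene','scene2')
cv2.imwrite('pics/w24z.png',cv2.resize(im[:260,:,::-1],(800,325)))
cv2.imwrite('pics/scene2z.png',cv2.resize(s[130:330,180:460,::-1],(800,571)))
E
```

```text
[ 0.44885605 -0.02602903  0.20381468] [-0.27978526  0.38250006  0.67662205]
```

View pics/w24z.png

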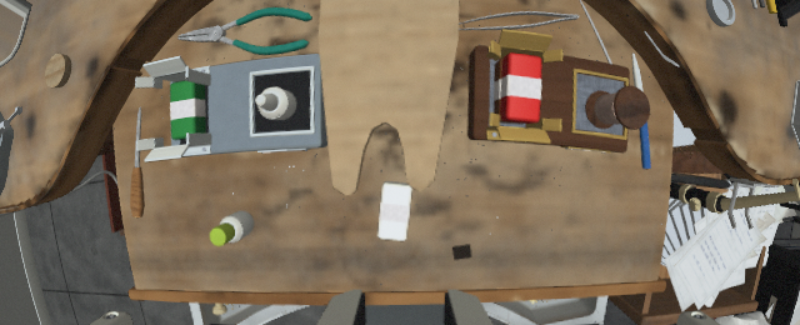

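View pics/scene2z.png

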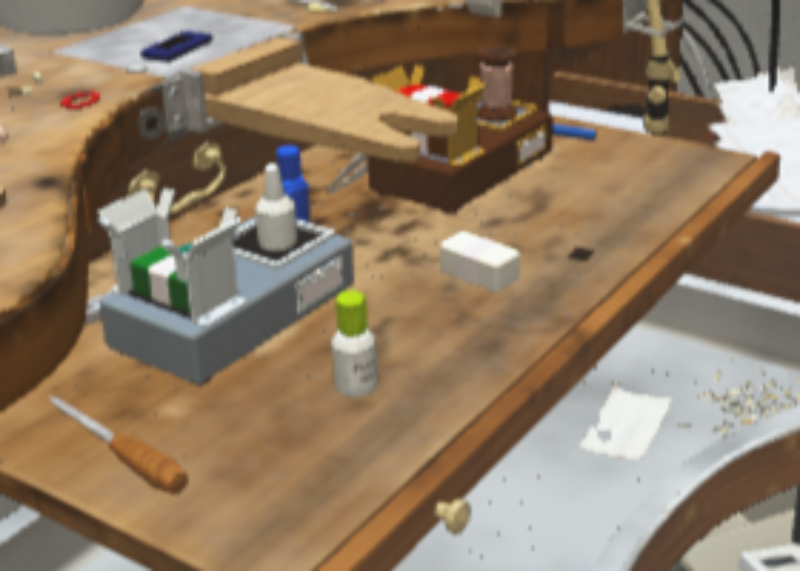

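```bash
python3 - <<'E'
from meas import *
for f in ('w20','w24'):
    print(f,bar(f,'red',zt=.082,near=(.565,-.1135))[0])
for f in ('w15','w24'): print(f,bar(f,'green',zt=.060,near=(.565,.157))[0])
a,_,_=load('top0');b,_,_=load('top2')
for n,(x0,y0,x1,y1) in {'white':(300,228,326,268),'gcap':(226,240,250,268)}.items(): print(n,np.abs(a[y0:y1,x0:x1].astype(int)-b[y0:y1,x0:x1]).mean())
print(bot.get_obs()['joint_velocities'].round(3)); bot.finish_job()
E
```

```text
w20 ((565.2437133789062, -113.57568359375), (25.663414001464844, 50.32388687133789), 86.65819549560547)
w24 ((564.4558715820312, -112.43660736083984), (25.89374351501465, 49.54326629638672), 86.5528335571289)
w15 ((565.5362548828125, 156.61094665527344), (25.160892486572266, 46.87583923339844), 88.88236236572266)
w24 ((564.88427734375, 154.25509643554688), (25.932586669921875, 48.361080169677734), 87.73919677734375)
white 52.77147435897436
gcap 61.45684523809524
[-0.003 -0.002  0.004  0.001 -0.    -0.002]
the job is handed in; nothing more can be done
```

Both kits are made up and the job is handed in. The last robot time I read was 46.3 s; `bot.finish_job()` gave no verdict.

- **Gold kit:** the brown bar went in first and the red bar is flat on top of it. The reel stands upright inside the lipped stand.
- **Platinum kit:** the green bar is flat at the bottom of the magazine, and the white bottle stands upright in the stand.

**Bars:** in the final wrist image the red bar's centre measured about (0.5645, -0.1124) against a magazine centre of about (0.565, -0.1136). The green bar's measured about (0.565, 0.154–0.157) against about (0.565, 0.1565). Both sizes match a flat 50 x 26 mm bar at the expected height, within about 2.5 mm. I did not measure the brown bar again after the red bar covered it. It looked flat in the magazine before that.

**Reel:** its centre measured about 4 mm from the stand centre when I set it down. I checked the white bottle's position only by eye in the final pictures.

**Forces:** the largest wrist force I read was about 6 N, and the gripper was clear of everything at hand-in.

**Failed check:** I compared the first and last overhead pictures at the white bar and the green-capped bottle, and the pixel differences were large (53 and 61). I did not view the last overhead picture, and I think the arm covers that area in it. The wrist and scene pictures show both standing where they started, and the gripper never touched either one.

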